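# Book in a walnut billet on the carver's bench

## Robot

A 6-joint arm with a two-finger parallel gripper is mounted at the origin on the work surface. World frame = base frame: x ahead of the robot, y to its left, z up, the work surface at z = 0. Lengths are in m, angles in rad, forces in N, time in s.
With the tool pointing down it reaches from about 0.275 to 0.725 m from the base axis. Payload 15.9 kg.
Tool frame: the origin (TCP) lies at the very end of the fingers, on their centre line; the grasp point (between the pads) lies 19 mm behind it; x points along the fingers, z is the direction in which the jaws open and shut, and the axes are right-handed (so a half turn about x gives the same grasp; the last joint's range is limited). The gripper opens to 85 mm and grips with 20 to 120 N. Pads are 22 mm wide; open, the fingers measure 114 mm over their backs; the gripper's body (76 mm by 85 mm) begins 54 mm behind the grasp point. The pads swing forward as they close: fully open they stand 13 mm farther back than shut.
Start: joints at [-1.103, 0.213, -0.034, 1.323, 0, 1.571], TCP at [0.225, -0.446, 0.231] pointing down, gripper open.
Joint ranges: [-2.98, 2.98], [-0.74, 1.72], [-1.14, 1.35], [-2.1, 2.04], [-1.57, 1.44], [-3.14, 3.14]. Speed limits (rad/s): [1.89, 1.89, 2.39, 2.57, 3.14, 3.14].

## Interface

Orientations are given as [roll, pitch, yaw] about the fixed x, y, z axes, in that order (R = Rz(yaw) Ry(pitch) Rx(roll)).
In Python, from plant import ctrl, viewer gives the robot as it stands.
- The arm moves only by the tool send_rows, never from a script. Its arguments are lists of equal length, an entry for each row: "jaw": the opening, from 0 (shut) to 1 (fully open); "linear": the shift along the world's x, y, z in m, a list of three; "rotation": the turn, a rotation vector about the world's x, y, z in rad, a list of three. A call has 1 to 12 rows; each row shifts and turns the pose as measured when the row begins; what a row does not reach is not made up. A row lasts 1/10 s, in which the tool goes at most 50 mm and 8.59 degrees, less where a joint would pass 70% of its speed; a pose out of reach is approached as far as the arm can. A call with a gripper value outside its range is refused whole. The fingers move at their own pace and stop on an object; "squeeze" is the grip in N (left out, the last holds). Time passes only in rows, so rows that do not move let the fingers close. It gives the time, the measured TCP pose, the force and the opening at its end, in the units of the state.
- ctrl.sense(): the state, without advancing time (a new reading comes with each control period).
- viewer.snapshot(name): name is "scene" or "top" or "wrist"; returns the picture (384x512x3 uint8, red, green, blue); there is no depth.
- viewer.camera_info(name): a dict with "K" (3x3 intrinsics, pixels), "world_from_camera" (4x4, takes a point from camera to world coordinates). Camera axes: x right, y down, z forward; pixel columns grow to the right and rows downward; lengths in m; the calibration is good to about 2 mm. A picture is of the moment at which its call begins: read the wrist's pose just before it. camera_info takes no time and is no camera call; for the wrist camera it gives the pose at the moment of the call.
- ctrl.job_done(): hands the job in, once; it reports no verdict.
The state is a dict: "t": time; "joint_positions": joint angles; "joint_vel": joint speeds; "tau": joint torques, N m; "position": TCP position; "ee_rot": TCP orientation; "wrist_force": force on the tool from outside, world axes, zero at the start; "wrist_torque": the same for the moment, N m; "grip_width": finger opening in m.
Only numpy, scipy, OpenCV 4.12 (cv2) and the standard library are available. Lean on these libraries where they do the work, as an engineer would, in place of code of your own. Each camera call takes 0.05 s, during which the arm holds its last target.

## Task

Take the dark walnut billet from its rest and lower it gently into the middle of the V-block, its label at the open end, away from the stop, and let go. Then pick up the wand scanner and aim it squarely at the middle of that label from about 10 cm away, without touching the billet, and hold it still there for a good second before laying it back in its cradle, the same way round as it was. Leave the pale billet and everything else on the bench undisturbed.

Things in the scene. Friction and masses are not known exactly. Their poses are not given: they have to be found in the camera images.
- walnut_center (a point): Centre of the dark walnut billet, a loose cylinder 50 mm in diameter, 150 mm long, about 0.2 kg. x runs along it towards the labelled end (y, z roll with it). It starts lying level, its centre 38 mm above the table, on a fixed dowel rest 110 mm long and 34 mm wide (narrower than the billet), pointing anywhere within 2 rad of -y.
- walnut_label (a point): Middle of the white 34 mm square bar label on one end face of the walnut billet, 75 mm along +x from its centre; the x axis points straight out of the label.
- lime_center (a point): Centre of the pale limewood billet, same size, also labelled, on a rest of its own; a bystander that must not be moved. Its top is 63 mm above the table. Which billet lies in the near and which in the far place varies.
- vblock_seat (a point): Where the billet's centre comes to lie in the blue V-block with steel jaws, fixed to the table: on the axis of a seated billet, half-way along, 95 mm above the table. x runs level along the V towards the open end. The stop, an upright plate 60 mm wide and 120 mm high, has its face 93 mm from here on the -x side (18 mm clear of a centred billet).
- scanner_center (a point): Grip point of the loose wand scanner: a black stick 36 mm wide and 34 mm high, 182 mm long over all (94 mm behind this point, 88 mm ahead), about 0.18 kg, with a yellow head 50 x 40 mm at 50 to 88 mm ahead; it balances within 15 mm of here. Half-way up the handle. x points forward along its beam, z up as it lies in the cradle.
- scanner_window (a point): Middle of the red window on the front face of the scanner, 88 mm along +x from scanner_center; the beam goes out along the x axis.
- cradle_seat (a point): Where scanner_center belongs with the scanner home in the grey cradle, fixed to the table: 37 mm above the table, x the way its front points. Base plate 8 mm thick; two U yokes, each 14 mm thick along x, at x = -68 and +42 mm, floors 20 mm and cheeks 36 mm above the table, 48 mm apart inside. Between the yokes the handle is free at both sides.
- mallet: Carver's wooden mallet standing on its head, 92 mm in diameter, 250 mm tall, origin at the centre of its underside, z up its axis. Bystander.
- figure: Small carved wooden figure, 84 mm in diameter, 156 mm tall, origin at the centre of its underside, z up its axis. Bystander.
- glue: White glue bottle with an orange cap, 56 mm in diameter, 140 mm tall, origin at the centre of its underside, z up its axis. Bystander.
- stone: Grey sharpening stone, 150 x 50 x 25 mm, lying flat, long along x, origin under its centre. Bystander.
- gouge: Carving gouge lying flat, 26 mm square wooden handle from x = -108 to +8 mm, blade on to x = +118 mm, origin on the table under the ferrule. Bystander.
- brush: Bench brush, 150 x 45 x 58 mm, bristles down, long along x, origin under its centre. Bystander.
- pot: Blue pencil pot, 72 mm in diameter, 95 mm tall with pencils to 145 mm, origin at the centre of its underside, z up its axis. Bystander.
- walnut: The walnut billet again, its origin on its surface 25 mm below the centre as built (it rolls with the billet).
- vblock: The V-block, origin on the table under its seat, axes as vblock_seat. Two 90 degree V supports, each 24 mm thick along x and 74 mm wide, tops 88 mm above the table, stand at x = +52 and -52 mm; the 80 mm gap between them is free for fingers down to the base, 14 mm above the table (base 200 x 90 mm).
- scanner: The scanner again, origin 17 mm below scanner_center.

How it is judged:
By the outcome, as a careful person would: the job done as asked, in the order asked, and still so for the second after the job is handed in, with the robot touching nothing.
It also fails if it takes over 64 s, if anything falls off the work surface, if the arm or the gripper's body presses on something with over 40 N, if the wrist force passes 120 N, or if a joint passes its speed limit or range.

## Working session

There is one attempt and no reset: what is moved stays moved. The work goes in short steps, Python scripts to look and compute and a tool call to move; the robot and the scene stay as the last step left them, time stands still between calls to the robot, and variables do not carry over. Pictures are saved under pics/ and viewed, and the job is handed in when it is done.

Besides the shell and the picture viewer there is one more tool, called after "Emit:" as a command line: name --argument value ..., lists and objects as JSON in quotes. send_rows: Moves the arm, as the interface text tells. Its arguments: {"type":"object","properties":{"jaw":{"type":"array"},"linear":{"type":"array"},"rotation":{"type":"array"},"squeeze":{"type":"number"}},"required":["jaw","linear","rotation"]}

```bash
ls; mkdir -p pics
python3 - <<'E'
from plant import ctrl, viewer
import cv2, numpy as np
s=ctrl.sense(); print({k:np.round(v,3).tolist() for k,v in s.items()})
for n in ["scene","top","wrist"]:
    i=viewer.camera_info(n); print(n,np.round(i["K"],1).tolist(),np.round(i["world_from_camera"],4).tolist())
    p=viewer.snapshot(n); cv2.imwrite(f"pics/{n}0.png",p[...,::-1])
E
```

```text
pics
{'t': 0.0, 'joint_positions': [-1.103, 0.213, -0.035, 1.324, 0.0, 1.571], 'joint_vel': [0.0, 0.001, 0.0, 0.001, 0.0, -0.001], 'tau': [-0.001, -68.617, 48.711, 0.018, -0.0, -0.0], 'position': [0.225, -0.446, 0.231], 'ee_rot': [3.131, 1.57, 2.028], 'wrist_force': [-0.17, 0.11, 0.561], 'wrist_torque': [-0.036, 0.023, -0.006], 'grip_width': 0.085}
scene [[374.3, 0.0, 247.8], [0.0, 374.3, 191.2], [0.0, 0.0, 1.0]] [[0.172, 0.82, -0.546, 1.0836], [0.9851, -0.1422, 0.0968, -0.0778], [0.0017, -0.5545, -0.8322, 0.9139], [0.0, 0.0, 0.0, 1.0]]
top [[407.5, 0.0, 257.0], [0.0, 407.5, 186.5], [0.0, 0.0, 1.0]] [[-0.0239, -0.9879, 0.1535, 0.3566], [-0.9997, 0.0223, -0.0127, 0.0264], [0.0091, -0.1537, -0.9881, 1.194], [0.0, 0.0, 0.0, 1.0]]
wrist [[272.9, 0.0, 257.0], [0.0, 272.9, 188.3], [0.0, 0.0, 1.0]] [[0.45, -0.8576, -0.249, 0.2886], [-0.893, -0.4327, -0.1237, -0.4131], [-0.0016, 0.278, -0.9606, 0.3724], [0.0, 0.0, 0.0, 1.0]]
```

View pics/top0.png

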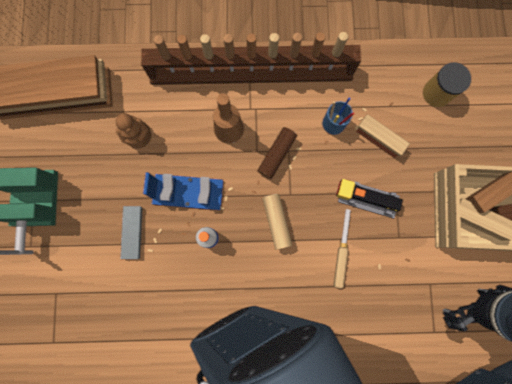

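View pics/scene0.png

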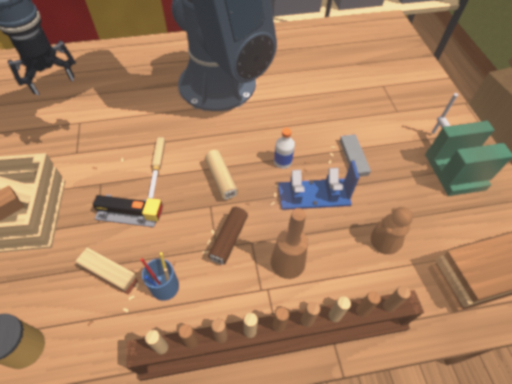

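View pics/wrist0.png

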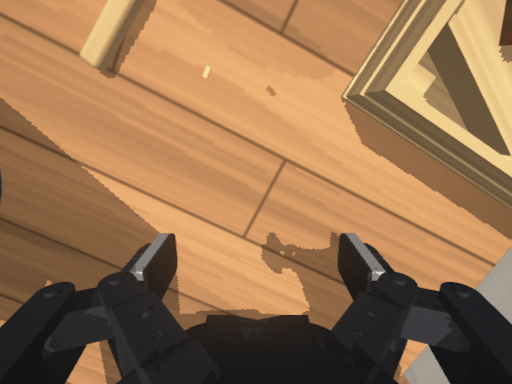

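Run:
```python
import cv2
a=cv2.imread("pics/top0.png")[110:270,130:420]; cv2.imwrite("pics/topz.png",cv2.resize(a,None,fx=2.75,fy=2.75,interpolation=cv2.INTER_CUBIC))
a=cv2.imread("pics/scene0.png")[120:280,80:370]; cv2.imwrite("pics/scz.png",cv2.resize(a,None,fx=2.75,fy=2.75,interpolation=cv2.INTER_CUBIC))
```

```text
(no output)
```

View pics/topz.png

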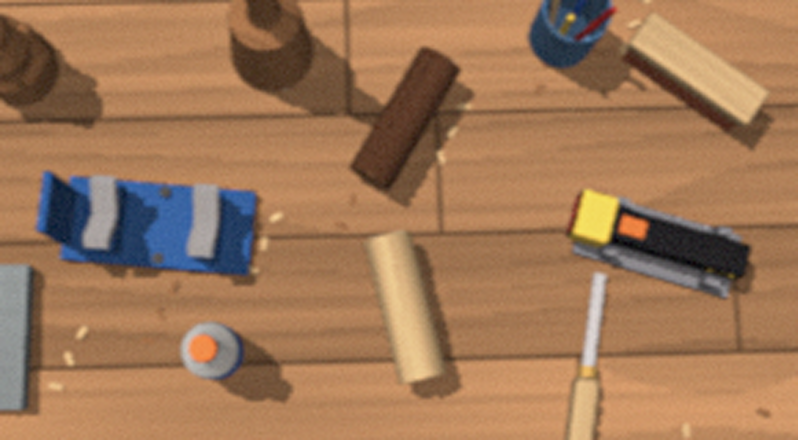

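View pics/scz.png

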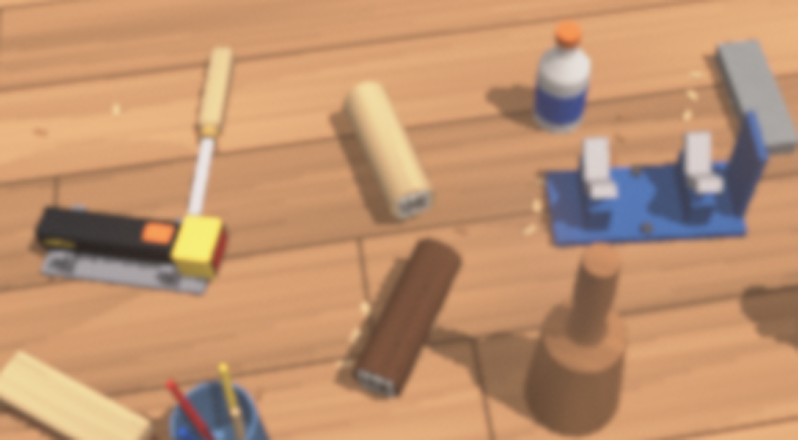

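```bash
cat > h.py <<'E'
import cv2, numpy as np
from plant import ctrl, viewer
def ray(info,px,z):
    px=np.atleast_2d(px).astype(float); K=np.array(info["K"]);T=np.array(info["world_from_camera"])
    d=np.c_[(px[:,0]-K[0,2])/K[0,0],(px[:,1]-K[1,2])/K[1,1],np.ones(len(px))]@T[:3,:3].T
    s=(z-T[2,3])/d[:,2]; return T[:3,3]+s[:,None]*d
def proj(info,P):
    K=np.array(info["K"]);T=np.array(info["world_from_camera"]); c=(np.atleast_2d(P)-T[:3,3])@T[:3,:3]
    return np.c_[K[0,0]*c[:,0]/c[:,2]+K[0,2],K[1,1]*c[:,1]/c[:,2]+K[1,2]]
def snap(n,name):
    i=viewer.camera_info(n); p=viewer.snapshot(n)[...,::-1].copy(); cv2.imwrite(f"pics/{name}.png",p); 
    np.savez(f"pics/{name}.npz",K=i["K"],world_from_camera=i["world_from_camera"]); return i,p
def load(name): return dict(np.load(f"pics/{name}.npz")),cv2.imread(f"pics/{name}.png")
def big(mask,roi=None):
    m=mask.astype(np.uint8)
    if roi: z=np.zeros_like(m); x0,y0,x1,y1=roi; z[y0:y1,x0:x1]=m[y0:y1,x0:x1]; m=z
    cs,_=cv2.findContours(m,cv2.RETR_EXTERNAL,cv2.CHAIN_APPROX_NONE); return max(cs,key=cv2.contourArea)[:,0,:]
def rect(info,c,z):
    P=ray(info,c,z)[:,:2]; (x,y),(w,h),a=cv2.minAreaRect((P*1000).astype(np.float32))
    if w<h: w,h=h,w; a+=90
    return np.round([x,y,w,h],1),round(((a+90)%180)-90,1)
E
python3 - <<'E'
from h import *
for n in ["top","scene"]:
    i=viewer.camera_info(n); np.savez(f"pics/{n}0.npz",K=i["K"],world_from_camera=i["world_from_camera"])
i,p=load("top0"); hsv=cv2.cvtColor(p,cv2.COLOR_BGR2HSV); H,S,V=[hsv[...,k].astype(int) for k in range(3)]
for x,y in [(278,153),(264,200),(240,155),(278,222),(360,195),(345,188),(205,180),(190,205)]: print((x,y),hsv[y,x])
wal=(V<95)&((H<15)|(H>165))
c=big(wal,(255,120,302,182)); print("walnut",rect(i,c,.038),len(c))
yel=(H>22)&(H<35)&(S>150); c=big(yel,(330,170,362,212)); print("yel",rect(i,c,.057))
blk=(V<70)&(S<120); c=big(blk,(350,180,405,220)); print("blk",rect(i,c,.054))
blu=(H>100)&(H<125)&(S>130); c=big(blu,(140,165,228,215)); print("blue",rect(i,c,.014))
st=(S<60)&(V>110); 
for r in [(155,170,178,208),(193,170,218,208)]:
    c=big(st,r); print("steel",rect(i,c,.075))
lime=(S<140)&(V>170); c=big(lime,(262,190,295,252)); print("lime",rect(i,c,.038))
E
```

```text
(278, 153) [  9 142  95]
(264, 200) [ 17 104 172]
(240, 155) [ 14 134 166]
(278, 222) [ 18 102 224]
(360, 195) [ 11 191 206]
(345, 188) [ 26 157 242]
(205, 180) [ 10  14 165]
(190, 205) [108 169 163]
walnut (array([631.7, -51.6, 155.2,  85. ]), -45.6) 174
yel (array([ 519.9, -241.3,   51.1,   36.8]), -19.6)
blk (array([ 490.4, -326.6,  139.4,   42.7]), 72.0)
blue (array([530.5, 229.2, 226.1,  88.1]), 83.3)
steel (array([534.7, 264. ,  72.9,  47.4]), -1.3)
steel (array([524.1, 166.7,  72.8,  47.3]), -1.3)
lime (array([438.4, -37.6, 173. ,  74.6]), -1.5)
```

Emit:
send_rows --jaw '[1,1,1,1,1,1,1,1,1,1,1,1]' --linear '[[0.01,0.01,0.01],[0.02,0.03,0.01],[0.022,0.033,0.01],[0.022,0.035,0.01],[0.022,0.035,0.01],[0.022,0.035,0.01],[0.022,0.035,0],[0.022,0.035,0],[0.022,0.035,0],[0.022,0.035,0],[0.022,0.035,0],[0.022,0.035,0]]' --rotation '[[0,0,0.14],[0,0,0.145],[0,0,0.145],[0,0,0.145],[0,0,0.145],[0,0,0.145],[0,0,0.145],[0,0,0.145],[0,0,0.145],[0,0,0.145],[0,0,0.145],[0,0,0.145]]'

```text
t: 1.35
position: [0.4787, -0.044, 0.2911]
ee_rot: [-2.969, 1.566, -2.284]
wrist_force: [1.1, -1.4, 0.3]
grip_width: 0.0855
```

Emit:
send_rows --jaw '[1,1,1,1,1]' --linear '[[0.022,0.03,0],[0.022,0.02,0],[0.015,0.02,0],[0.01,0,0],[0,0,0]]' --rotation '[[0,0,0.145],[0,0,0.145],[0,0,0.145],[0,0,0],[0,0,0]]'

```text
t: 1.85
position: [0.5512, 0.0349, 0.2889]
ee_rot: [2.755, 1.565, -2.383]
wrist_force: [-0.1, -1.1, 0.5]
grip_width: 0.0854
```

Run:
```python
from h import *
i,p=snap("wrist","w1"); s=ctrl.sense(); print(s["t"],s["position"],s["joint_positions"]); print(i["world_from_camera"])
R=None
from scipy.spatial.transform import Rotation as Ro
print(Ro.from_euler("xyz",s["ee_rot"]).as_matrix().round(3))
cv2.imwrite("pics/w1z.png",cv2.resize(p,(800,600)))
```

```text
1.9 [0.5506095  0.03473411 0.2890149 ] [ 0.06494621  0.32948721  0.26529096  1.51098387 -0.00340302  0.49146744]
[[ 0.41431495  0.87516017  0.24987556  0.48735707]
 [ 0.91012332 -0.39708646 -0.11831263  0.06581671]
 [-0.0043203   0.27643627 -0.96102254  0.43053557]
 [ 0.          0.          0.          1.        ]]
[[-0.004 -0.91   0.414]
 [-0.004  0.414  0.91 ]
 [-1.     0.002 -0.005]]
```

View pics/w1z.png

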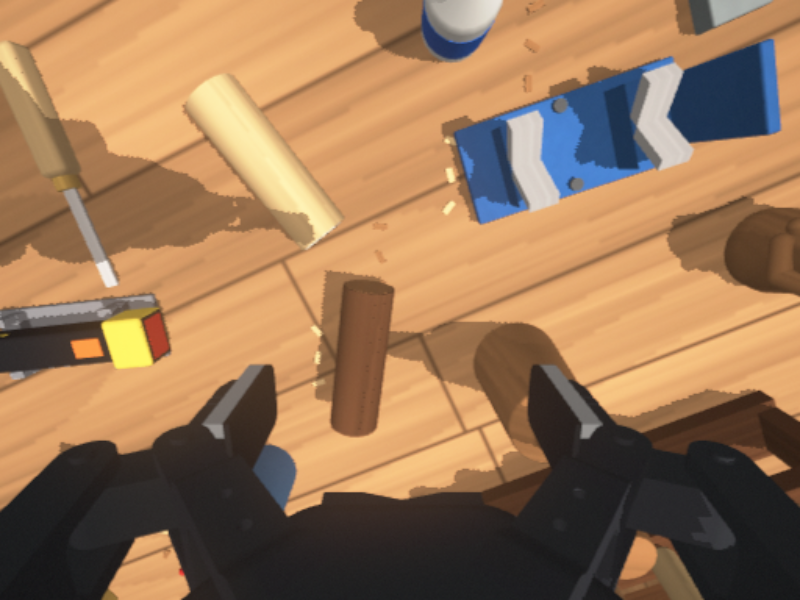

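Run:
```python
from h import *
i,p=load("w1"); 
a=p[165:290,190:270]; cv2.imwrite("pics/c1.png",cv2.resize(a,None,fx=4.8,fy=4.8,interpolation=cv2.INTER_NEAREST))
a=p[20:150,280:505]; cv2.imwrite("pics/c2.png",cv2.resize(a,None,fx=3.5,fy=3.5,interpolation=cv2.INTER_NEAREST))
a=p[180:250,0:120]; cv2.imwrite("pics/c3.png",cv2.resize(a,None,fx=6,fy=6,interpolation=cv2.INTER_NEAREST))
```

```text
(no output)
```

View pics/c1.png

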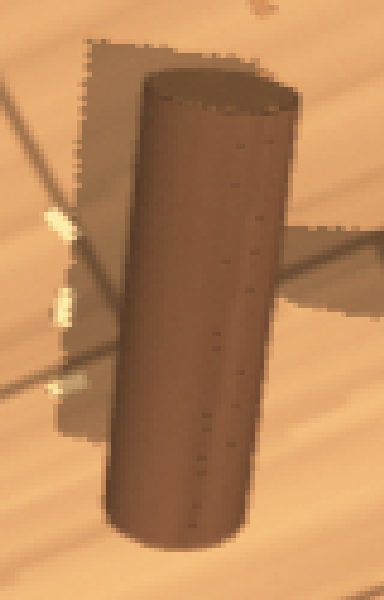

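View pics/c2.png

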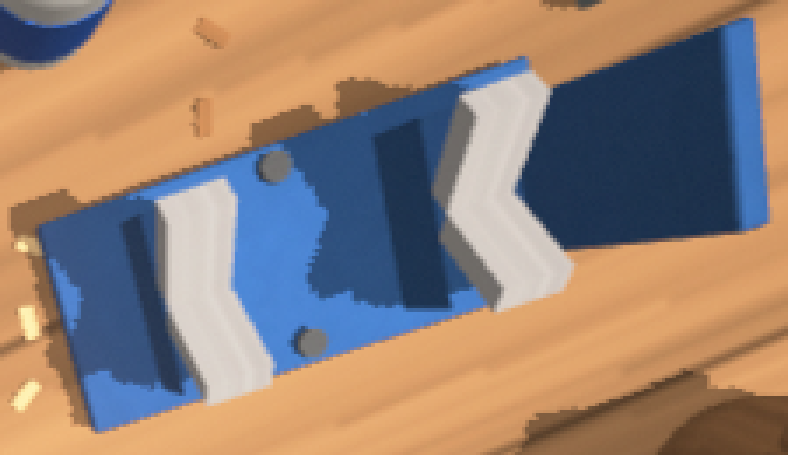

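View pics/c3.png

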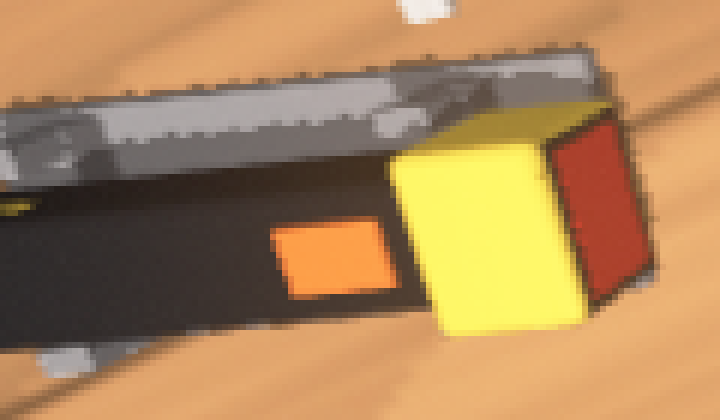

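Run:
```python
from h import *
i,p=load("w1"); C=i["world_from_camera"][:3,3]
def pl(a,b): # plane normal through camera
    A,B=ray(i,[a,b],0)-C; n=np.cross(A,B); return n/np.linalg.norm(n)
f=lambda x,y:(190+x/4.8-.4,165+y/4.8-.4)
n1=pl(f(143,110),f(108,500)); n2=pl(f(298,110),f(247,500))
if n1@n2<0:n2=-n2
n=n1+n2; n/=np.linalg.norm(n)
print("dist check, half-angle*dist:",)
d=np.cross(n,[0,0,1]); d/=np.linalg.norm(d); d*=np.sign(d[0])
# point on plane at z=.038: solve n.(P-C)=0
A=ray(i,[f(215,300)],.038)[0]; A=A-n*0; 
h=np.array([-d[1],d[0],0]); A=A-h*((A-C)@n)/(h@n)
print("axis pt",A,"dir",d,np.degrees(np.arctan2(d[1],d[0])), "tangent dists",(A-C)@n1,(A-C)@n2)
for nm,q in [("unl",f(215,108)),("lab",f(180,549))]:
    P=ray(i,[q],.063)[0]; t=(P-A)@d; print(nm,P,t, A+d*t)
g=lambda x,y:(280+x/3.5-.4,20+y/3.5-.4)
B=ray(i,[g(38,228),g(97,430),g(528,60),g(490,306)],.014); print("base",B.round(4).tolist(), np.linalg.norm(B[0]-B[1]))
for k,q in (("near",[(158,200),(233,180),(207,402),(272,380)]),("far",[(465,97),(548,82),(497,308),(572,265)])):
    Q=ray(i,[g(*z) for z in q],.088); print(k,Q.round(4).tolist(),Q.mean(0))
e=lambda x,y:(x/6-.4,180+y/6-.4)
Y=ray(i,[e(390,157),e(548,145),e(588,320),e(442,335)],.057); print("head",Y.round(4).tolist(),[np.linalg.norm(Y[k]-Y[(k+1)%4]).round(4) for k in range(4)])
```

```text
dist check, half-angle*dist:
axis pt [ 0.62952567 -0.04499045  0.038     ] dir [ 0.85023014 -0.52641116 -0.        ] -31.76329059384031 tangent dists -0.023678857699509216 0.023678857699509177
unl [ 0.56817704 -0.00756544  0.063     ] -0.07186140360572471 [ 0.56842694 -0.0071618   0.038     ]
lab [ 0.69681691 -0.08228459  0.063     ] 0.0768450865106528 [ 0.69486168 -0.08544256  0.038     ]
base [[0.475, 0.122, 0.014], [0.5613, 0.1138, 0.014], [0.4974, 0.3196, 0.014], [0.5813, 0.2817, 0.014]] 0.08671299570184599
near [[0.4857, 0.1518, 0.088], [0.4902, 0.1766, 0.088], [0.5551, 0.1442, 0.088], [0.5574, 0.1674, 0.088]] [0.52209029 0.1599902  0.088     ]
far [[0.4978, 0.2532, 0.088], [0.5046, 0.2787, 0.088], [0.5663, 0.2454, 0.088], [0.5631, 0.2721, 0.088]] [0.53291456 0.26234808 0.088     ]
head [[0.4928, -0.2462, 0.057], [0.506, -0.2095, 0.057], [0.549, -0.2266, 0.057], [0.5374, -0.2623, 0.057]] [np.float64(0.0391), np.float64(0.0463), np.float64(0.0376), np.float64(0.0474)]
```

Emit:
send_rows --jaw '[1,1,1,1,1,1,1]' --linear '[[0.016,-0.016,-0.02],[0.02,-0.02,-0.03],[0.02,-0.02,-0.036],[0.016,-0.016,-0.036],[0.0085,-0.009,-0.036],[0,0,-0.03],[0,0,0]]' --rotation '[[0,0,-0.03],[0,0,-0.04],[0,0,-0.03],[0,0,-0.027],[0,0,0],[0,0,0],[0,0,0]]'

```text
t: 2.6
position: [0.629, -0.053, 0.0969]
ee_rot: [-2.912, 1.567, -1.909]
wrist_force: [-0.2, 0.4, 0.4]
grip_width: 0.0856
```

```bash
cat >> h.py <<'E'
from scipy.spatial.transform import Rotation as Ro
def st():
    s=ctrl.sense(); M=Ro.from_euler("xyz",s["ee_rot"]).as_matrix()
    print("t",round(s["t"],2),"p",np.round(s["position"],4),"jaw ang",round(np.degrees(np.arctan2(M[1,2],M[0,2])),2),"down",M[:,0].round(3),"z",M[:,2].round(3),"w",round(s["grip_width"],4),"F",np.round(s["wrist_force"],1))
    return s
E
python3 - <<'E'
from h import *
st(); i,p=snap("wrist","w2")
E
```

```text
t 2.6 p [ 0.629  -0.053   0.0969] jaw ang 57.45 down [-0.001 -0.003 -1.   ] z [ 0.538  0.843 -0.003] w 0.0856 F [-0.2  0.4  0.4]
```

View pics/w2.png

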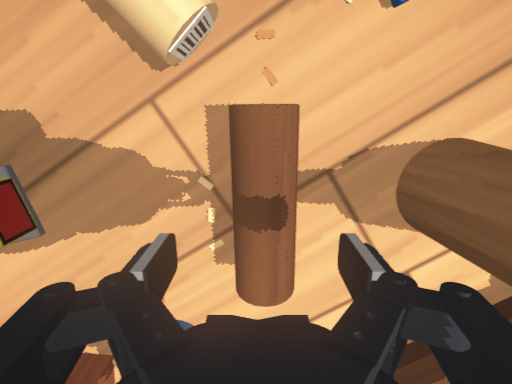

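Run:
```python
from h import *
i,p=load("w2"); C=i["world_from_camera"][:3,3]
def pl(a,b):
    A,B=ray(i,[a,b],0)-C; n=np.cross(A,B); return n/np.linalg.norm(n)
n1=pl((230.5,110),(236.5,285)); n2=pl((299.5,110),(294.5,285))
if n1@n2<0:n2=-n2
n=n1+n2; n/=np.linalg.norm(n)
d=np.cross(n,[0,0,1]); d/=np.linalg.norm(d); d*=np.sign(d[0])
A=ray(i,[(265,190)],.038)[0]; h=np.array([-d[1],d[0],0]); A=A-h*((A-C)@n)/(h@n)
print("dir",np.degrees(np.arctan2(d[1],d[0])), "tan",(A-C)@n1)
E=[A+d*((ray(i,[q],.063)[0]-A)@d) for q in ((265,104.5),(265,303.5))]
print(E,np.linalg.norm(E[1]-E[0]),(E[0]+E[1])/2)
```

```text
dir -31.969312889051917 tan -0.024312108273192898
[array([ 0.57002152, -0.00764636,  0.038     ]), array([ 0.69314132, -0.08448849,  0.038     ])] 0.14513165296701236 [ 0.63158142 -0.04606743  0.038     ]
```

Emit:
send_rows --jaw '[1,1,1,1,0.3,0.3,0.3,0.3]' --linear '[[0.0025,0.0065,-0.02],[0,0,-0.03],[0,0,-0.022],[0,0,-0.006],[0,0,0],[0,0,0],[0,0,0],[0,0,0]]' --rotation '[[0,0,0.01],[0,0,0],[0,0,0],[0,0,0],[0,0,0],[0,0,0],[0,0,0],[0,0,0]]' --squeeze 45

```text
t: 3.45
position: [0.6391, -0.0476, 0.0379]
ee_rot: [-1.28, 1.549, -0.269]
wrist_force: [0.3, -0.4, -0.6]
grip_width: 0.0479
```

Run:
```python
from h import *
st()
# stop and mallet
i,p=load("w1"); g=lambda x,y:(280+x/3.5-.4,20+y/3.5-.4)
print(ray(i,[g(725,25),g(742,232),g(752,18),g(768,225)],.12))
i,p=load("top0"); print("mallet top",ray(i,[(223,99)],.25), "base guess",ray(i,[(229,135)],.0))
```

```text
t 3.45 p [ 0.6391 -0.0476  0.0379] jaw ang 57.92 down [ 0.021 -0.006 -1.   ] z [0.531 0.847 0.006] w 0.0479 F [ 0.3 -0.4 -0.6]
[[0.50948102 0.30880075 0.12      ]
 [0.56798557 0.30210429 0.12      ]
 [0.51089432 0.31620563 0.12      ]
 [0.56923501 0.30966108 0.12      ]]
mallet top [[0.7195001  0.09148208 0.25      ]] base guess [[0.70131894 0.09188041 0.        ]]
```

Run:
```python
from h import *
s=st(); print(np.round(s["joint_positions"],3),np.round(s["joint_vel"],3),np.round(s["tau"],1)); i,p=snap("wrist","w3")
```

```text
t 3.45 p [ 0.6391 -0.0476  0.0379] jaw ang 57.92 down [ 0.021 -0.006 -1.   ] z [0.531 0.847 0.006] w 0.0479 F [ 0.3 -0.4 -0.6]
[-0.072  0.577  0.002  0.975 -0.004  0.488] [ 0.    -0.015  0.014  0.016 -0.007 -0.   ] [ -0.1 -97.1  45.5  -0.3  -0.1  -0. ]
```

View pics/w3.png

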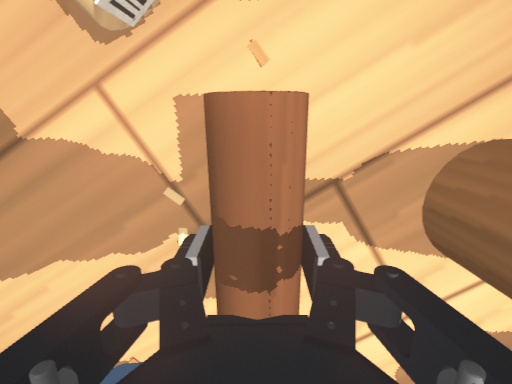

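Emit:
send_rows --jaw '[1,1,1,1]' --linear '[[0,0,0],[0,0,0],[-0.004,0.001,0],[-0.004,0.001,0]]' --rotation '[[0,0,0],[0,0,0],[0.006,0.021,0],[0,0,0]]'

```text
t: 3.9
position: [0.6318, -0.0455, 0.0396]
ee_rot: [-0.424, 1.57, 0.587]
wrist_force: [0.6, -0.6, -0.7]
grip_width: 0.0853
```

Run:
```python
from h import *
s=st(); print(np.round(s["joint_positions"],3),np.round(s["joint_vel"],3)); i,p=snap("wrist","w4")
```

```text
t 3.9 p [ 0.6318 -0.0455  0.0396] jaw ang 57.91 down [ 0.001  0.001 -1.   ] z [0.531 0.847 0.001] w 0.0853 F [ 0.6 -0.6 -0.7]
[-7.200e-02  5.790e-01  1.100e-02  1.002e+00  1.000e-03  4.880e-01] [ 0.013 -0.096 -0.164 -0.086 -0.004  0.013]
```

View pics/w4.png

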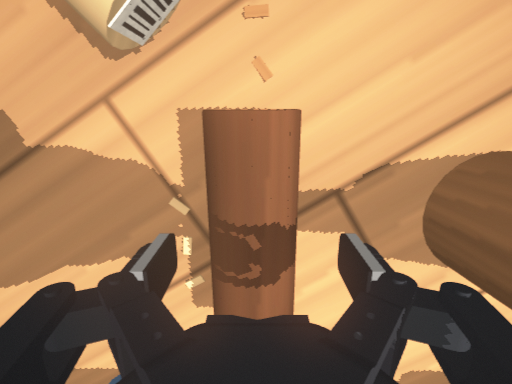

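Emit:
send_rows --jaw '[1,1,1,1]' --linear '[[0,0,-0.007],[0,0,-0.008],[0,0,-0.007],[0,0,0]]' --rotation '[[0,0,0],[0,0,0],[0,0,0],[0,0,0]]'

```text
t: 4.35
position: [0.6304, -0.0451, 0.0148]
ee_rot: [0.13, 1.57, 1.141]
wrist_force: [0.0, -0.2, -0.6]
grip_width: 0.0854
```

Run:
```python
from h import *
s=st(); print(np.round(s["joint_positions"],3),np.round(s["joint_vel"],3))
```

```text
t 4.35 p [ 0.6304 -0.0451  0.0148] jaw ang 57.92 down [ 0.     0.001 -1.   ] z [0.531 0.847 0.001] w 0.0854 F [ 0.  -0.2 -0.6]
[-0.072  0.598 -0.023  0.949  0.001  0.488] [ 0.002 -0.002  0.006  0.004 -0.001  0.   ]
```

Emit:
send_rows --jaw '[0.3,0.3,0.3,0.3,0.3,0.3]' --linear '[[0,0,0.001],[0,0,0],[0,0,0],[0,0,0],[0,0,0],[0,0,0]]' --rotation '[[0,0,0],[0,0,0],[0,0,0],[0,0,0],[0,0,0],[0,0,0]]' --squeeze 50

```text
t: 4.95
position: [0.6304, -0.0454, 0.0162]
ee_rot: [-0.225, 1.57, 0.786]
wrist_force: [0.3, 0.1, -2.2]
grip_width: 0.0489
```

Run:
```python
from h import *
s=st(); i,p=snap("wrist","w5")
```

```text
t 4.95 p [ 0.6304 -0.0454  0.0162] jaw ang 57.91 down [ 0.  0. -1.] z [0.531 0.847 0.   ] w 0.0489 F [ 0.3  0.1 -2.2]
```

View pics/w5.png

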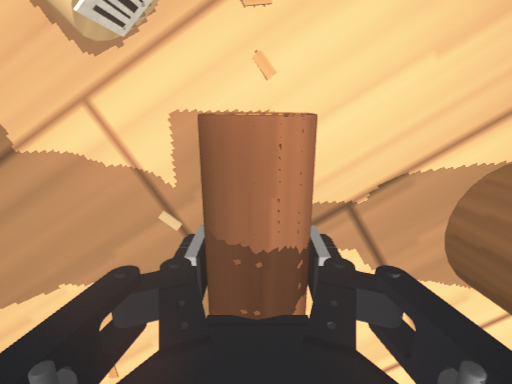

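Emit:
send_rows --jaw '[0.3,0.3,0.3,0.3,0.3,0.3,0.3,0.3,0.3,0.3,0.3,0.3]' --linear '[[0,0,0.01],[0,0,0.02],[0,0,0.02],[-0.015,0.005,0.02],[-0.02,0.01,0.02],[-0.02,0.02,0.015],[-0.02,0.025,0.01],[-0.015,0.025,0],[-0.005,0.025,0],[0,0.025,0],[0,0.025,0],[0,0.02,0]]' --rotation '[[0,0,0],[0,0,0],[0,0,0],[0,0,-0.05],[0,0,-0.1],[0,0,-0.12],[0,0,-0.12],[0,0,-0.12],[0,0,-0.12],[0,0,-0.12],[0,0,-0.12],[0,0,-0.12]]'

```text
t: 6.2
position: [0.5317, 0.1387, 0.1448]
ee_rot: [0.008, 1.562, -0.013]
wrist_force: [-0.4, -0.1, -0.9]
grip_width: 0.0488
```

Run:
```python
from h import *
s=st(); i,p=snap("wrist","w6")
```

```text
t 6.2 p [0.5317 0.1387 0.1448] jaw ang -1.18 down [ 0.009 -0.    -1.   ] z [ 1.    -0.021  0.009] w 0.0488 F [-0.4 -0.1 -0.9]
```

View pics/w6.png

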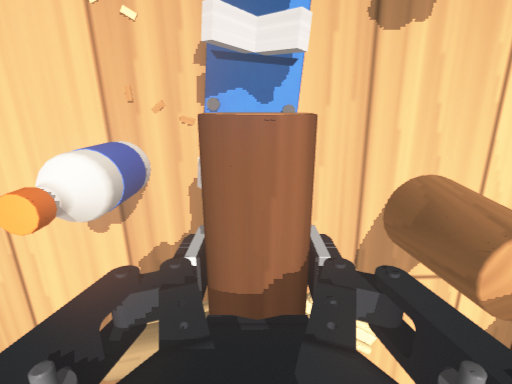

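Emit:
send_rows --jaw '[0.3,0.3,0.3,0.3,0.3,0.3]' --linear '[[-0.002,0.022,0],[-0.002,0.022,0],[0,0.02,0],[0,0.01,0],[0,0,0],[0,0,0]]' --rotation '[[0,0.009,-0.04],[0,0,-0.04],[0,0,-0.016],[0,0,0],[0,0,0],[0,0,0]]'

```text
t: 6.85
position: [0.5277, 0.2182, 0.1486]
ee_rot: [0.649, 1.568, 0.524]
wrist_force: [-0.7, 0.1, -2.5]
grip_width: 0.0488
```

Run:
```python
from h import *
s=st(); i,p=snap("wrist","w7");i,p=snap("scene","s7"); cv2.imwrite("pics/s7z.png",cv2.resize(p[120:280,230:400],None,fx=3.75,fy=3.75,interpolation=2)); i,p=snap("top","t7"); cv2.imwrite("pics/t7z.png",cv2.resize(p[130:270,120:290],None,fx=4,fy=4,interpolation=2))
```

```text
t 6.85 p [0.5277 0.2182 0.1486] jaw ang -7.15 down [ 0.003  0.002 -1.   ] z [ 0.992 -0.125  0.002] w 0.0488 F [-0.7  0.1 -2.5]
```

View pics/w7.png

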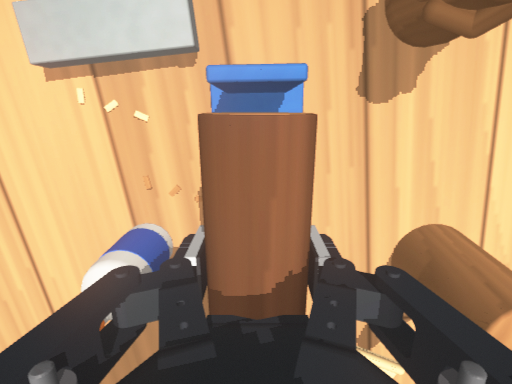

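View pics/s7z.png

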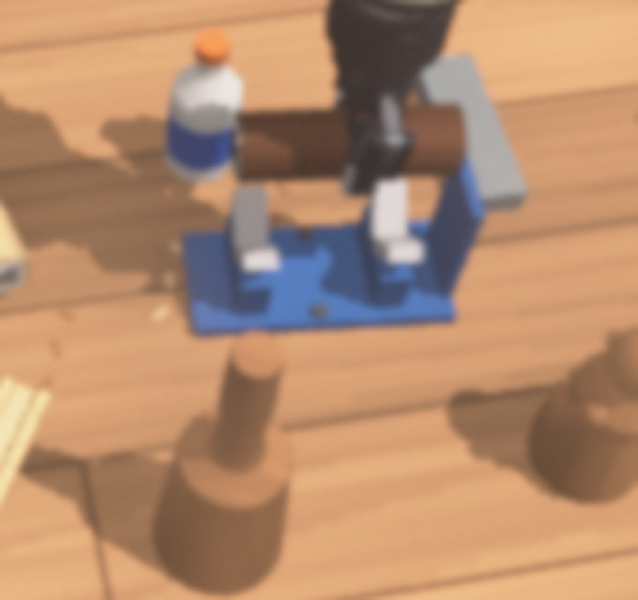

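View pics/t7z.png

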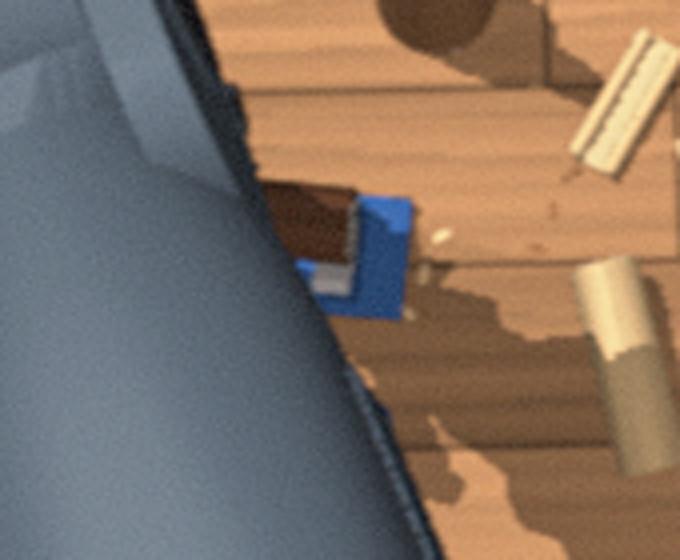

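Run:
```python
from h import *
i,p=load("w7"); cv2.imwrite("pics/w7z.png",cv2.resize(p[50:130,180:340],None,fx=5,fy=5,interpolation=0))
a=np.radians(83.5);u=np.array([np.cos(a),np.sin(a),0]);n=np.array([u[1],-u[0],0])
S=ray(i,[(206.5,81.5),(304,81)],.12); E=ray(i,[(199,113.5),(316.5,113.5)],.1704); Ec=ray(i,[(258,113.5)],.1954)
t=ctrl.sense()["position"]
for k,q in (("stop",S),("end sides",E),("end crest",Ec)): print(k,q.round(4).tolist(),"u",((q-t)@u).round(4),"n",((q-t)@n).round(4))
d=S[1]-S[0];print(np.degrees(np.arctan2(d[1],d[0]))+90)
```

```text
stop [[0.5094, 0.3088, 0.12], [0.5658, 0.302, 0.12]] u [0.0883 0.0879] n [-0.0286  0.0283]
end sides [[0.5119, 0.291, 0.1704], [0.5613, 0.2847, 0.1704]] u [0.0709 0.0703] n [-0.024   0.0257]
end crest [[0.5366, 0.2882, 0.1954]] u [0.0709] n [0.0008]
83.07845296378758
```

View pics/w7z.png

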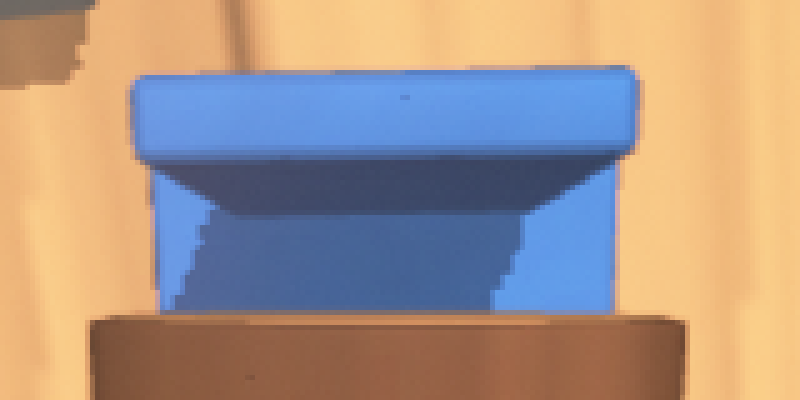

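Emit:
send_rows --jaw '[0.3,0.3,0.3,0.3,0.3,0.3]' --linear '[[-0.0005,-0.0015,-0.01],[0,0,-0.02],[0,0,-0.02],[0,0,-0.01],[0,0,0],[0,0,0]]' --rotation '[[0,0.002,0.004],[0,0,0],[0,0,0],[0,0,0],[0,0,0],[0,0,0]]'

```text
t: 7.6
position: [0.5271, 0.2129, 0.0849]
ee_rot: [1.94, 1.57, 1.816]
wrist_force: [0.6, -0.4, -1.1]
grip_width: 0.0487
```

Run:
```python
from h import *
s=st(); i,p=snap("wrist","w8"); cv2.imwrite("pics/w8z.png",cv2.resize(p[30:150,160:360],None,fx=4,fy=4,interpolation=0))
```

```text
t 7.6 p [0.5271 0.2129 0.0849] jaw ang -7.1 down [-0.     0.001 -1.   ] z [ 0.992 -0.124 -0.   ] w 0.0487 F [ 0.6 -0.4 -1.1]
```

View pics/w8z.png

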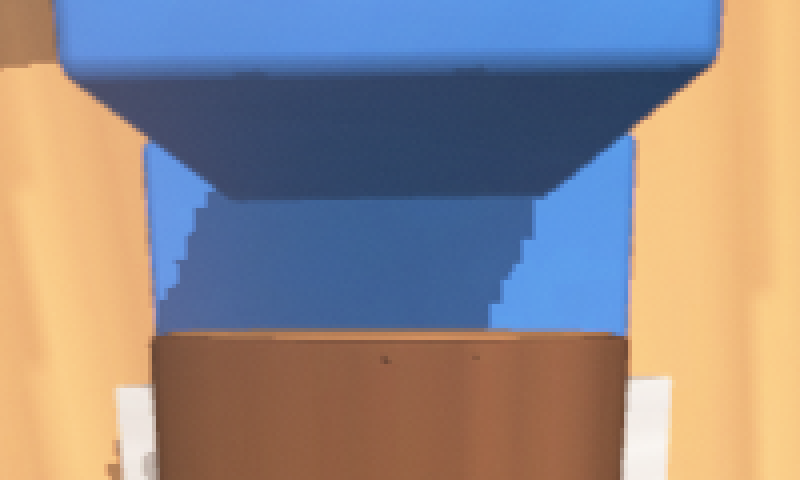

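Run:
```python
from h import *
i,p=load("w8"); a=np.radians(83.3);u=np.array([np.cos(a),np.sin(a),0]);n=np.array([u[1],-u[0],0])
t=ctrl.sense()["position"]
S=ray(i,[(176.5,48.5),(338,47)],.12); E=ray(i,[(258,113)],.1317); W=ray(i,[(189,126.5),(327,124.5)],.088)
sides=ray(i,[(199,115),(317,115)],.1067)
for k,q in (("stop",S),("crest",E),("jaw outer corners",W),("sides",sides)): print(k,q.round(4).tolist(),"u",((q-t)@u).round(4),"n",((q-t)@n).round(4))
# bottom front line of stop foot on base (z=.014)
q=ray(i,[(217,79.5),(296,79)],.014); print("foot",q.round(4).tolist(),((q-t)@u).round(4))
```

```text
stop [[0.5102, 0.3084, 0.12], [0.5669, 0.3017, 0.12]] u [0.0927 0.0927] n [-0.028   0.0291]
crest [[0.536, 0.2831, 0.1317]] u [0.0706] n [0.0007]
jaw outer corners [[0.5014, 0.2804, 0.088], [0.5693, 0.2729, 0.088]] u [0.064  0.0644] n [-0.0334  0.0349]
sides [[0.5112, 0.2851, 0.1067], [0.5608, 0.2789, 0.1067]] u [0.0697 0.0693] n [-0.0242  0.0258]
foot [[0.5096, 0.3087, 0.014], [0.5666, 0.3019, 0.014]] [0.093  0.0929]
```

Emit:
send_rows --jaw '[0.3,0.3,0.3,0.3,0.3,0.3]' --linear '[[0.0005,0.0042,0],[0,0,0],[0,0,-0.004],[0,0,-0.003],[0,0,-0.001],[0,0,0]]' --rotation '[[0,0,0.003],[0,0,0],[0,0,0],[0,0,0],[0,0,0],[0,0,0]]'

```text
t: 8.25
position: [0.529, 0.2183, 0.0785]
ee_rot: [0.772, 1.567, 0.652]
wrist_force: [-1.7, -0.3, -0.9]
grip_width: 0.0484
```

Run:
```python
from h import *
s=st()
```

```text
t 8.25 p [0.529  0.2183 0.0785] jaw ang -6.89 down [ 0.003  0.002 -1.   ] z [ 0.993 -0.12   0.003] w 0.0484 F [-1.7 -0.3 -0.9]
```

Emit:
send_rows --jaw '[0.3,0.3,0.3,0.3,0.3]' --linear '[[-0.001,-0.001,0],[0,0,-0.0015],[0,0,-0.0015],[0,0,-0.001],[0,0,0]]' --rotation '[[0,0,0],[0,0,0],[0,0,0],[0,0,0],[0,0,0]]'

```text
t: 8.75
position: [0.528, 0.2171, 0.0743]
ee_rot: [0.742, 1.567, 0.621]
wrist_force: [-0.3, -0.3, -0.4]
grip_width: 0.0488
```

Run:
```python
from h import *
s=st(); print(s["wrist_torque"]); i,p=snap("wrist","w9"); cv2.imwrite("pics/w9z.png",cv2.resize(p[30:150,160:360],None,fx=4,fy=4,interpolation=0))
```

```text
t 8.75 p [0.528  0.2171 0.0743] jaw ang -6.89 down [ 0.003  0.002 -1.   ] z [ 0.993 -0.12   0.003] w 0.0488 F [-0.3 -0.3 -0.4]
[-0.1007375  -0.05548219  0.0066701 ]
```

View pics/w9z.png

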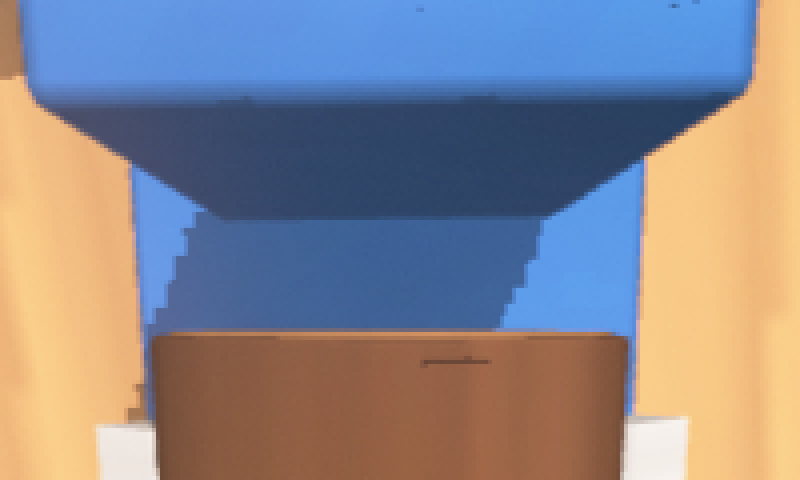

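Emit:
send_rows --jaw '[0.3,0.3,0.3,0.3]' --linear '[[0,0,-0.0007],[0,0,-0.0005],[0,0,0],[0,0,0]]' --rotation '[[0,-0.002,0],[0,0,0],[0,0,0],[0,0,0]]'

```text
t: 9.2
position: [0.5286, 0.2172, 0.0736]
ee_rot: [0.466, 1.563, 0.346]
wrist_force: [0.1, -0.4, 0.2]
grip_width: 0.0492
```

Run:
```python
from h import *
s=st()
i,p=load("w9"); a=np.radians(83.3);u=np.array([np.cos(a),np.sin(a),0]);n=np.array([u[1],-u[0],0])
t=np.array([.528,.2171,.0743])
S=ray(i,[(168.5,56),(346,53.5)],.12); E=ray(i,[(258,112.7)],.121); W=ray(i,[(184,137),(332,135)],.088)
for k,q in (("stop",S),("crest",E),("jaw",W)): print(k,q.round(4).tolist(),"u",((q-t)@u).round(4),"n",((q-t)@n).round(4))
```

```text
t 9.2 p [0.5286 0.2172 0.0736] jaw ang -6.89 down [ 0.007  0.002 -1.   ] z [ 0.993 -0.12   0.007] w 0.0492 F [ 0.1 -0.4  0.2]
stop [[0.5101, 0.3082, 0.12], [0.5668, 0.302, 0.12]] u [0.0883 0.0889] n [-0.0284  0.0286]
crest [[0.5365, 0.2873, 0.121]] u [0.0707] n [0.0003]
jaw [[0.5014, 0.2804, 0.088], [0.5695, 0.273, 0.088]] u [0.0597 0.0603] n [-0.0338  0.0347]
```

Emit:
send_rows --jaw '[0.62,0.7,0.85,1,1]' --linear '[[0,0,0],[0,0,0],[0,0,0],[0,0,0],[0,0,0]]' --rotation '[[0,0,0],[0,0,0],[0,0,0],[0,0.007,0],[0,0,0]]'

```text
t: 9.7
position: [0.5283, 0.2173, 0.0735]
ee_rot: [2.108, 1.568, 1.987]
wrist_force: [-0.9, 0.4, -0.0]
grip_width: 0.0852
```

Run:
```python
from h import *
s=st(); i,p=snap("wrist","w10")
```

```text
t 9.7 p [0.5283 0.2173 0.0735] jaw ang -6.89 down [-0.001  0.003 -1.   ] z [ 0.993 -0.12  -0.002] w 0.0852 F [-0.9  0.4 -0. ]
```

View pics/w10.png

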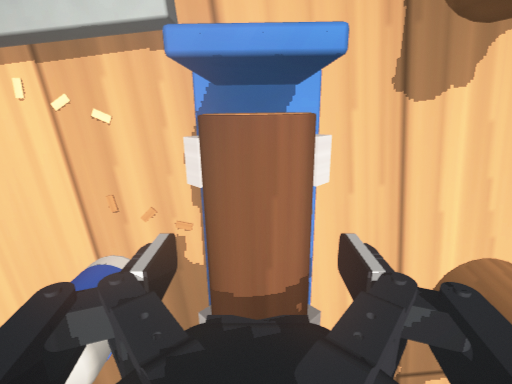

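Emit:
send_rows --jaw '[1,1,1,1,1,1,1,1,1,1]' --linear '[[0,0,0.015],[0,0,0.03],[0,0,0.04],[0,-0.01,0.04],[0,-0.03,0.02],[0,-0.04,0],[0,-0.045,0],[0,-0.045,0],[0,-0.025,0],[0,0,0]]' --rotation '[[0,0,0],[0,0,0],[0,0,0],[0,0,0],[0,0,0],[0,0,0],[0,0,0],[0,0,0],[0,0,0],[0,0,0]]'

```text
t: 10.75
position: [0.5261, 0.0155, 0.2242]
ee_rot: [2.042, 1.569, 1.925]
wrist_force: [0.9, 0.6, -0.0]
grip_width: 0.0854
```

Run:
```python
from h import *
s=st(); i,p=snap("wrist","w11"); cv2.imwrite("pics/w11z.png",cv2.resize(p,(800,600)))
```

```text
t 10.75 p [0.5261 0.0155 0.2242] jaw ang -6.71 down [-0.     0.001 -1.   ] z [ 0.993 -0.117 -0.001] w 0.0854 F [ 0.9  0.6 -0. ]
```

View pics/w11z.png

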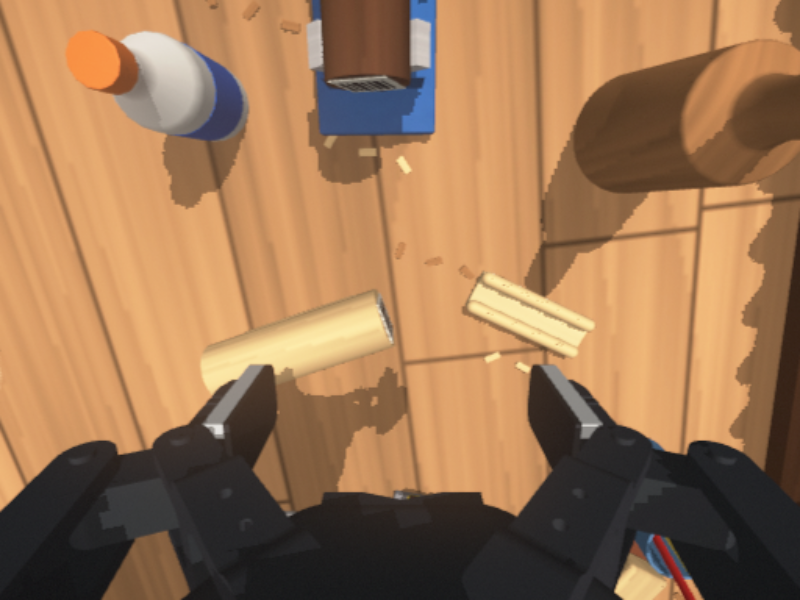

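Run:
```python
from h import *
i,p=load("w11"); cv2.imwrite("pics/w11c.png",cv2.resize(p[0:100,190:290],None,fx=6,fy=6,interpolation=0))
f=lambda x,y:(x*.64-.2,y*.64-.2)
print("crest",ray(i,[f(368,77)],.12),"sides",ray(i,[f(326,84),f(411,84)],.095))
print("lime",ray(i,[f(376,292),f(393,345),f(203,350)],.05),"base end",ray(i,[f(320,134),f(435,133)],.014))
print("lime crest end",ray(i,[f(385,318)],.063))
```

```text
crest [[0.52230478 0.13615788 0.12      ]] sides [[0.49642695 0.14041195 0.095     ]
 [0.54526298 0.13461352 0.095     ]]
lime [[ 0.5040006   0.00087581  0.05      ]
 [ 0.51155961 -0.04425091  0.05      ]
 [ 0.35993813 -0.03063262  0.05      ]] base end [[0.47456077 0.12218634 0.014     ]
 [0.56308243 0.11241166 0.014     ]]
lime crest end [[ 0.50923519 -0.01648129  0.063     ]]
```

View pics/w11c.png

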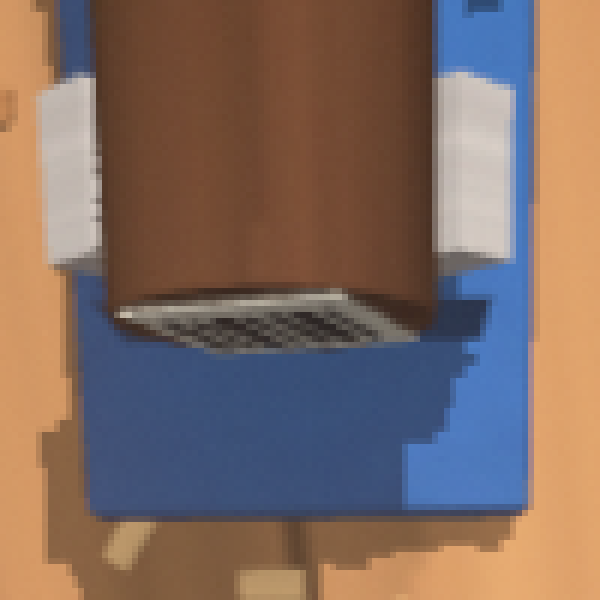

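Emit:
send_rows --jaw '[1,1,1,1,1,1,1,0.75,0.75,0.75,0.75]' --linear '[[0,-0.02,0],[-0.003,-0.035,0],[-0.004,-0.042,0],[-0.004,-0.042,0],[-0.004,-0.042,0],[-0.004,-0.042,0],[-0.004,-0.042,0],[-0.004,-0.035,0],[-0.003,-0.02,0],[0,0,0],[0,0,0]]' --rotation '[[0,0,0],[0,0,-0.03],[0,0,-0.03],[0,0,-0.03],[0,0,-0.03],[0,0,-0.03],[0,0,-0.03],[0,0,-0.03],[0,0,0],[0,0,0],[0,0,0]]'

```text
t: 11.9
position: [0.4978, -0.305, 0.2229]
ee_rot: [1.744, 1.566, 1.421]
wrist_force: [-0.1, 0.9, 0.8]
grip_width: 0.0637
```

Run:
```python
from h import *
s=st(); i,p=snap("wrist","w12"); cv2.imwrite("pics/w12z.png",cv2.resize(p,(800,600)))
```

```text
t 11.9 p [ 0.4978 -0.305   0.2229] jaw ang -18.53 down [ 0.001  0.005 -1.   ] z [ 0.948 -0.318 -0.001] w 0.0637 F [-0.1  0.9  0.8]
```

View pics/w12z.png

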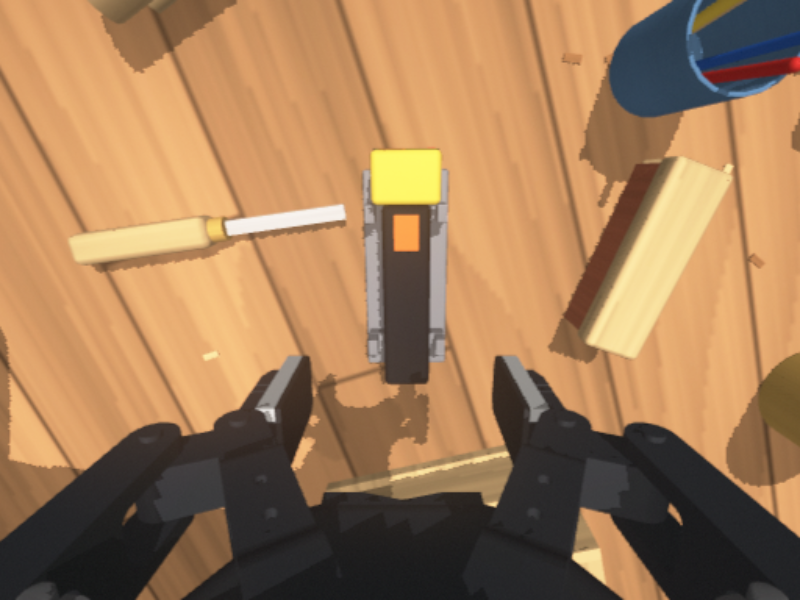

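Run:
```python
from h import *
i,p=load("w12"); f=lambda x,y:(x*.64-.2,y*.64-.2)
H=ray(i,[f(371,149),f(441,149),f(441,205),f(372,205)],.057); print(H.round(4).tolist())
fr=(H[0]+H[1])/2; re=(H[2]+H[3])/2; d=fr-re; print("w",np.linalg.norm(H[0]-H[1]),"l",np.linalg.norm(d),np.degrees(np.arctan2(d[1],d[0])))
B=ray(i,[f(385,383),f(428,383)],.054); b=B.mean(0); print("back",B.round(4).tolist(),np.linalg.norm(B[0]-B[1]))
e=fr-b; L=np.linalg.norm(e[:2]); e/=L; print("len",L,"ang",np.degrees(np.arctan2(e[1],e[0])),"center",b+e*.094,fr-e*.088)
T=ctrl.sense()["position"]; print(T)
print("gouge tip",ray(i,[f(345,212)],.005))
# cradle: base/yoke edges
Y=ray(i,[f(366,356),f(446,356),f(363,178),f(448,178)],.036); print("yoke",Y.round(4).tolist())
```

```text
[[0.505, -0.2153, 0.057], [0.5504, -0.2306, 0.057], [0.5393, -0.2665, 0.057], [0.493, -0.2509, 0.057]]
w 0.047871091031295554 l 0.037572221426305855 72.1030962523816
back [[0.4553, -0.3867, 0.054], [0.4881, -0.3978, 0.054]] 0.034607856738546806
len 0.178320475226346 ang 71.70092229384672 center [ 0.50122327 -0.30300963  0.05558142] [ 0.50006799 -0.30650308  0.05551952]
[ 0.49782424 -0.3047666   0.22289772]
gouge tip [[ 0.46520644 -0.25142131  0.005     ]]
yoke [[0.4447, -0.3668, 0.036], [0.5081, -0.3881, 0.036], [0.4914, -0.2312, 0.036], [0.5514, -0.2513, 0.036]]
```

Emit:
send_rows --jaw '[0.75,0.75,0.75,0.75,0.75,0.75,0.75]' --linear '[[0.001,0,-0.02],[0.001,0,-0.03],[0.001,0,-0.03],[0,0,-0.03],[0,0,-0.02],[0,0,0],[0,0,0]]' --rotation '[[0,0,0.002],[0,0,0],[0,0,0],[0,0,0],[0,0,0],[0,0,0],[0,0,0]]'

```text
t: 12.65
position: [0.5048, -0.2948, 0.091]
ee_rot: [1.115, 1.565, 0.807]
wrist_force: [-0.2, -1.3, 0.9]
grip_width: 0.0642
```

Run:
```python
from h import *
s=st(); i,p=snap("wrist","w13"); cv2.imwrite("pics/w13z.png",cv2.resize(p,(800,600)))
```

```text
t 12.65 p [ 0.5048 -0.2948  0.091 ] jaw ang -17.69 down [ 0.004  0.004 -1.   ] z [ 0.953 -0.304  0.003] w 0.0642 F [-0.2 -1.3  0.9]
```

View pics/w13z.png

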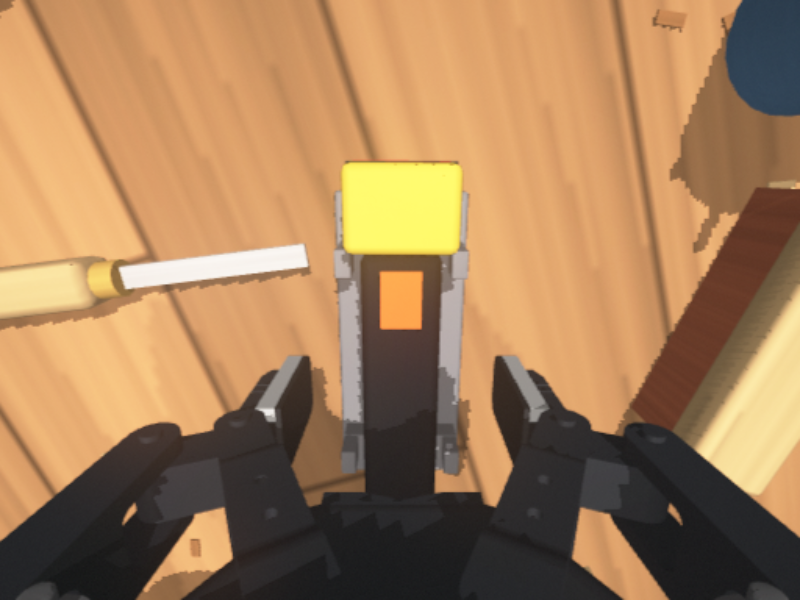

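Run:
```python
from h import *
i,p=load("w13"); f=lambda x,y:(x*.64-.2,y*.64-.2)
H=ray(i,[f(343,163),f(460,163),f(461,254),f(342,254)],.057)
fr=(H[0]+H[1])/2; re=(H[2]+H[3])/2; d=fr-re; print("w",np.linalg.norm(H[0]-H[1]),"l",np.linalg.norm(d),np.degrees(np.arctan2(d[1],d[0])))
e=np.array([np.cos(np.radians(71.6)),np.sin(np.radians(71.6)),0]); print(fr-.088*e, re-.05*e)
hm=ray(i,[f(363,300),f(441,300),f(365,460),f(435,460)],.054); m1=hm[:2].mean(0);m2=hm[2:].mean(0);q=m1-m2;print("handle ang",np.degrees(np.arctan2(q[1],q[0])),m1,m2,np.linalg.norm(hm[0]-hm[1]))
```

```text
w 0.04612572882966072 l 0.03630797347668834 72.23781167278808
[ 0.49949395 -0.30651934  0.057     ] [ 0.50041225 -0.30503925  0.057     ]
handle ang 71.5674981169308 [ 0.5100201  -0.27758566  0.054     ] [ 0.4841703  -0.35514609  0.054     ] 0.034131764310053866
```

Emit:
send_rows --jaw '[0.75,0.75,0.75,0.75,0.75,0.75,0.75]' --linear '[[-0.0045,-0.0105,0],[0,0,0],[0,0,-0.01],[0,0,-0.015],[0,0,-0.01],[0,0,0],[0,0,0]]' --rotation '[[0.004,-0.004,-0.012],[0,0,0],[0,0,0],[0,0,0],[0,0,0],[0,0,0],[0,0,0]]'

```text
t: 13.4
position: [0.502, -0.3077, 0.058]
ee_rot: [0.668, 1.555, 0.346]
wrist_force: [0.7, 0.8, 0.7]
grip_width: 0.0642
```

Run:
```python
from h import *
s=st()
```

```text
t 13.4 p [ 0.502  -0.3077  0.058 ] jaw ang -18.48 down [ 0.014  0.005 -1.   ] z [ 0.948 -0.317  0.012] w 0.0642 F [0.7 0.8 0.7]
```

Emit:
send_rows --jaw '[0.75,0.75,0.75,0.75,0.75,0.75]' --linear '[[-0.0015,0.002,-0.006],[0,0,-0.012],[0,0,-0.012],[0,0,-0.004],[0,0,0],[0,0,0]]' --rotation '[[-0.005,0.014,0],[0,0,0],[0,0,0],[0,0,0],[0,0,0],[0,0,0]]'

```text
t: 14.0
position: [0.5005, -0.3054, 0.0212]
ee_rot: [-2.391, 1.57, -2.713]
wrist_force: [0.1, 0.3, 0.3]
grip_width: 0.0637
```

Run:
```python
from h import *
s=st()
```

```text
t 14.0 p [ 0.5005 -0.3054  0.0212] jaw ang -18.46 down [-0.001 -0.    -1.   ] z [ 0.949 -0.317 -0.001] w 0.0637 F [0.1 0.3 0.3]
```

Well placed; close on the handle.

Emit:
send_rows --jaw '[0.5,0.2,0.2,0.2,0.2,0.2]' --linear '[[0,0,0],[0,0,0],[0,0,0],[0,0,0],[0,0,0],[0,0,0]]' --rotation '[[0,0,0],[0,0,0],[0,0,0],[0,0,0],[0,0,0],[0,0,0]]' --squeeze 50

```text
t: 14.6
position: [0.5009, -0.3058, 0.0221]
ee_rot: [-0.889, 1.57, -1.212]
wrist_force: [0.6, -0.0, -1.7]
grip_width: 0.0355
```

Run:
```python
from h import *
s=st(); i,p=snap("wrist","w14"); cv2.imwrite("pics/w14z.png",cv2.resize(p,(800,600)))
```

```text
t 14.6 p [ 0.5009 -0.3058  0.0221] jaw ang -18.47 down [ 0.    -0.001 -1.   ] z [ 0.949 -0.317  0.001] w 0.0355 F [ 0.6 -0.  -1.7]
```

View pics/w14z.png

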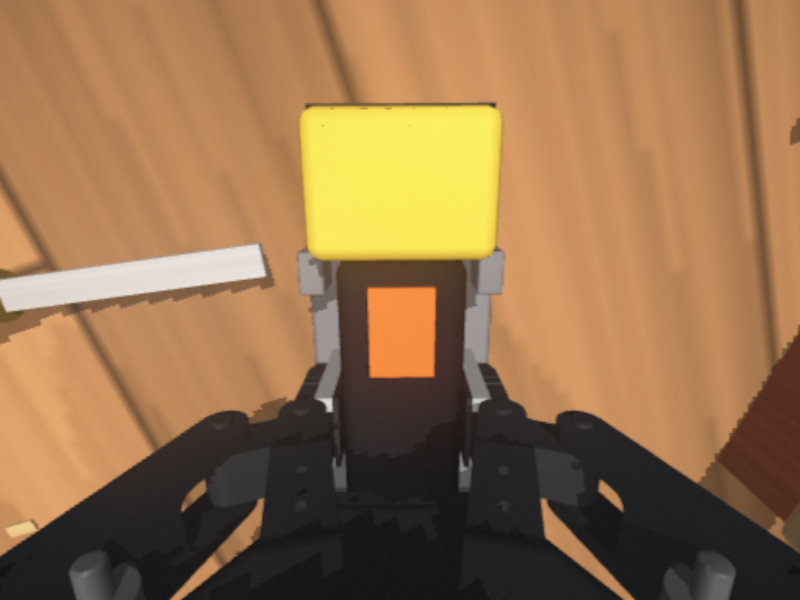

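Run:
```python
from h import *
i,p=load("w14"); f=lambda x,y:(x*.64-.2,y*.64-.2)
T=ctrl.sense()["position"]; e=np.array([np.cos(np.radians(71.53)),np.sin(np.radians(71.53)),0]);n=np.array([e[1],-e[0],0])
H=ray(i,[f(303,107),f(499,107),f(495,258),f(307,258)],.057)
for q in (H[:2].mean(0),H[2:].mean(0)): print(q,(q-T)@e,(q-T)@n)
d=H[:2].mean(0)-H[2:].mean(0); print(np.degrees(np.arctan2(d[1],d[0])),np.linalg.norm(H[0]-H[1]))
```

```text
[ 0.52759664 -0.22388021  0.057     ] 0.08612496466827825 -0.0005929746603388073
[ 0.51632607 -0.25744348  0.057     ] 0.050719949395330595 -0.0006498722565839126
71.43792295109238 0.04523535637516261
```

Emit:
send_rows --jaw '[0.2,0.2,0.2,0.2,0.2]' --linear '[[0,0,0.003],[0,0,0.004],[0,0,0.004],[0,0,0.003],[0,0,0]]' --rotation '[[0,0,0],[0,0,0],[0,0,0],[0,0,0],[0,0,0]]'

```text
t: 15.15
position: [0.5009, -0.3058, 0.0376]
ee_rot: [-0.812, 1.57, -1.134]
wrist_force: [-0.7, -0.6, -2.9]
grip_width: 0.0354
```

No drift; on up and across.

Emit:
send_rows --jaw '[0.2,0.2,0.2,0.2,0.2,0.2,0.2,0.2,0.2,0.2,0.2,0.2]' --linear '[[0,0,0.01],[0,0,0.02],[0,0,0.025],[0,0,0.025],[0,0.01,0.015],[0,0.025,0.01],[0,0.03,0],[0,0.03,0],[0,0.03,0],[0,0.03,0],[0,0.02,0],[0,0.01,0]]' --rotation '[[0,0,0],[0,0,0],[0,0,0],[0,0,0.02],[0,0,0.03],[0,0,0.03],[0,0,0.03],[0,0,0.03],[0,0,0.03],[0,0,0.03],[0,0,0],[0,0,0]]'

```text
t: 16.35
position: [0.4999, -0.1156, 0.1546]
ee_rot: [-0.347, 1.564, -0.464]
wrist_force: [0.8, -0.2, -1.9]
grip_width: 0.0353
```

Run:
```python
from h import *
s=st()
```

```text
t 16.35 p [ 0.4999 -0.1156  0.1546] jaw ang -6.72 down [ 0.006 -0.003 -1.   ] z [ 0.993 -0.117  0.006] w 0.0353 F [ 0.8 -0.2 -1.9]
```

Emit:
send_rows --jaw '[0.2,0.2,0.2,0.2,0.2,0.2,0.2]' --linear '[[-0.002,0.015,-0.01],[0,0.02,-0.015],[0,0.015,-0.02],[0,0.005,-0.01],[0,0,-0.005],[0,0,0],[0,0,0]]' --rotation '[[0.003,0.006,0],[0,0,0],[0,0,0],[0,0,0],[0,0,0],[0,0,0],[0,0,0]]'

```text
t: 17.05
position: [0.4977, -0.0591, 0.0923]
ee_rot: [-2.54, 1.57, -2.659]
wrist_force: [0.2, -0.2, -1.5]
grip_width: 0.0353
```

Run:
```python
from h import *
s=st(); i,p=snap("scene","s15"); cv2.imwrite("pics/s15z.png",cv2.resize(p[120:270,180:400],None,fx=3.6,fy=3.6,interpolation=2))
i,p=snap("wrist","w15"); i,p=snap("top","t15"); cv2.imwrite("pics/t15z.png",cv2.resize(p[130:270,150:350],None,fx=4,fy=4,interpolation=2))
```

```text
t 17.05 p [ 0.4977 -0.0591  0.0923] jaw ang -6.83 down [-0.001 -0.    -1.   ] z [ 0.993 -0.119 -0.001] w 0.0353 F [ 0.2 -0.2 -1.5]
```

View pics/s15z.png

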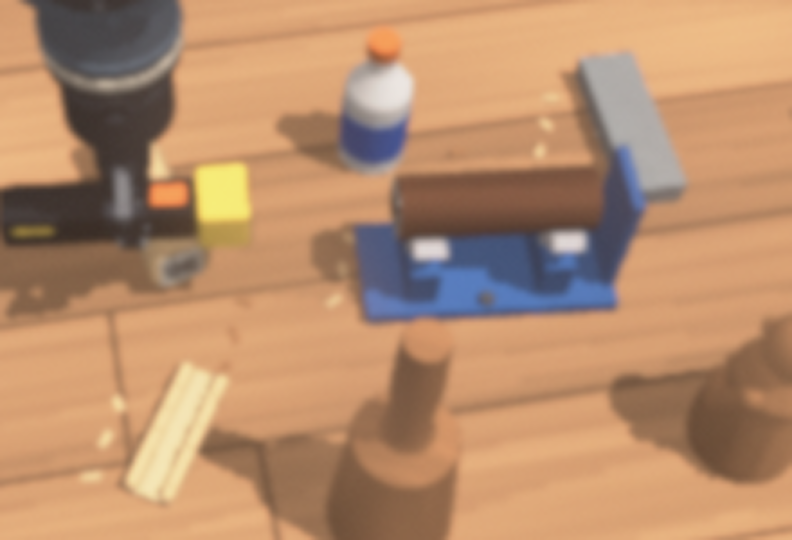

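View pics/w15.png

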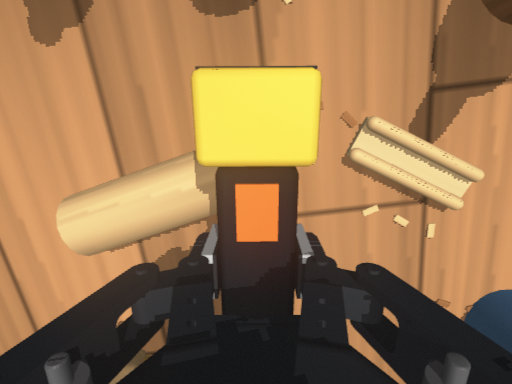

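View pics/t15z.png

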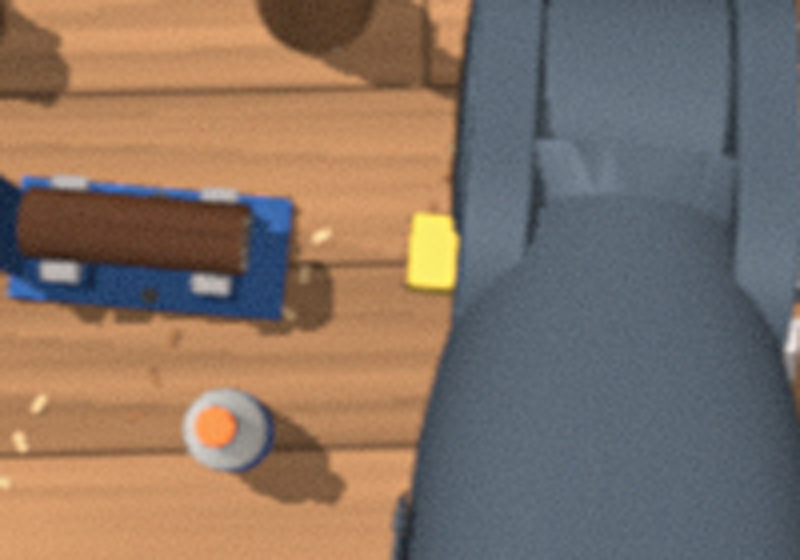

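Run:
```python
from h import *
i,p=load("t15"); f=lambda x,y:(150+x/4-.4,130+y/4-.4)
a=ray(i,[f(252,207),f(246,273),f(24,190),f(20,258)],.105); print("billet",a.round(4).tolist(),a[:2].mean(0),a[2:].mean(0)); d=a[2:].mean(0)-a[:2].mean(0);print(np.degrees(np.arctan2(d[1],d[0])))
h=ray(i,[f(414,213),f(407,289)],.1273); print("head",h.round(4).tolist(),h.mean(0))
T=np.array([.4977,-.0591]);e=np.array([np.cos(np.radians(83.2)),np.sin(np.radians(83.2))]);print("window from tcp",T+.088*e)
i,p=load("s15"); f=lambda x,y:(180+x/3.6-.4,120+y/3.6-.4)
print("scene: head front top edge",ray(i,[f(246,163),f(251,207)],.1273).round(4).tolist(),"billet end", ray(i,[f(402,178)],.12).round(4))
```

```text
billet [[0.5424, 0.1322, 0.105], [0.4975, 0.1366, 0.105], [0.5576, 0.2863, 0.105], [0.5111, 0.2883, 0.105]] [0.51997325 0.13438738 0.105     ] [0.53435047 0.28729914 0.105     ]
84.62866785210201
head [[0.5322, 0.0228, 0.1273], [0.4816, 0.0285, 0.1273]] [0.50689339 0.02565033 0.1273    ]
window from tcp [0.50811955 0.02828096]
scene: head front top edge [[0.485, 0.0283, 0.1273], [0.525, 0.025, 0.1273]] billet end [[0.5129 0.1402 0.12  ]]
```

Emit:
send_rows --jaw '[0.2,0.2,0.2,0.2,0.2,0.2,0.2]' --linear '[[0.0003,0.005,-0.004],[0,0.005,-0.004],[0,0,-0.003],[0,0,0],[0,0,0],[0,0,0],[0,0,0]]' --rotation '[[0,0,0.002],[0,0,0],[0,0,0],[0,0,0],[0,0,0],[0,0,0],[0,0,0]]'

```text
t: 17.9
position: [0.4987, -0.0486, 0.0813]
ee_rot: [-0.29, 1.569, -0.407]
wrist_force: [0.6, -0.2, -1.7]
grip_width: 0.0358
```

Run:
```python
from h import *
s=st(); i,p=snap("scene","s16"); cv2.imwrite("pics/s16z.png",cv2.resize(p[120:270,180:400],None,fx=3.6,fy=3.6,interpolation=2))
T=s["position"]; M=Ro.from_euler("xyz",s["ee_rot"]).as_matrix(); e=-np.cross(M[:,2],M[:,0]); e=e*np.sign(e[1]); print("beam",e)
c=T+np.array([0,0,.015]); w=c+.088*e; L=np.array([.520,.137,.095]); print("win",w,"dist",(L-w)@e,"miss",L-w-e*((L-w)@e))
```

```text
t 17.9 p [ 0.4987 -0.0486  0.0813] jaw ang -6.74 down [ 0.001 -0.001 -1.   ] z [ 0.993 -0.117  0.001] w 0.0358 F [ 0.6 -0.2 -1.7]
beam [ 1.17308027e-01  9.93095498e-01 -3.98449597e-04]
win [0.50903484 0.03878369 0.09627563] dist 0.09882498461918889 miss [-6.27801341e-04  7.36621510e-05 -1.23625762e-03]
```

View pics/s16z.png

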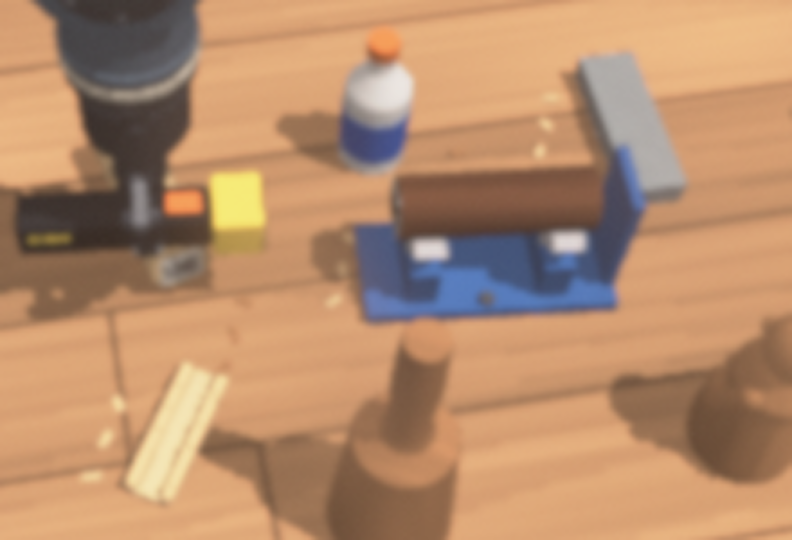

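Emit:
send_rows --jaw '[0.2,0.2,0.2,0.2,0.2,0.2,0.2,0.2,0.2,0.2,0.2,0.2]' --linear '[[0,0,-0.001],[0,0,0],[0,0,0],[0,0,0],[0,0,0],[0,0,0],[0,0,0],[0,0,0],[0,0,0],[0,0,0],[0,0,0],[0,0,0]]' --rotation '[[0,0,0],[0,0,0],[0,0,0],[0,0,0],[0,0,0],[0,0,0],[0,0,0],[0,0,0],[0,0,0],[0,0,0],[0,0,0],[0,0,0]]'

```text
t: 19.15
position: [0.4988, -0.0487, 0.0804]
ee_rot: [-0.201, 1.569, -0.319]
wrist_force: [0.4, -0.5, -1.3]
grip_width: 0.0354
```

Emit:
send_rows --jaw '[0.2,0.2,0.2,0.2,0.2,0.2,0.2,0.2,0.2,0.2]' --linear '[[0,0,0],[0,0,0],[0,0,0],[0,0,0],[0,0,0],[0,0,0],[0,0,0],[0,0,0],[0,0,0],[0,0,0]]' --rotation '[[0,0,0],[0,0,0],[0,0,0],[0,0,0],[0,0,0],[0,0,0],[0,0,0],[0,0,0],[0,0,0],[0,0,0]]'

```text
t: 20.15
position: [0.4989, -0.0488, 0.0804]
ee_rot: [-0.226, 1.569, -0.343]
wrist_force: [-0.5, 0.5, -1.3]
grip_width: 0.0351
```

Run:
```python
from h import *
s=st(); i,p=snap("wrist","w17")
```

```text
t 20.15 p [ 0.4989 -0.0488  0.0804] jaw ang -6.75 down [ 0.002 -0.001 -1.   ] z [ 0.993 -0.118  0.002] w 0.0351 F [-0.5  0.5 -1.3]
```

View pics/w17.png

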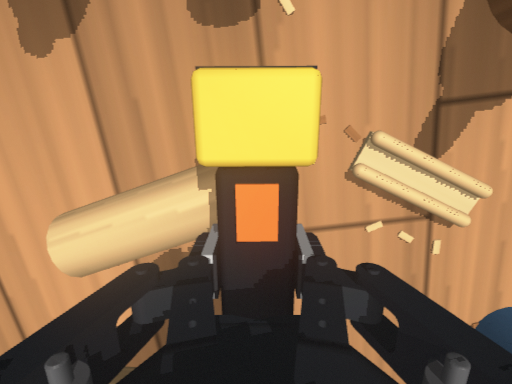

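Emit:
send_rows --jaw '[0.2,0.2,0.2,0.2,0.2,0.2,0.2,0.2,0.2,0.2,0.2,0.2]' --linear '[[0,-0.005,0.01],[0,-0.015,0.02],[0,-0.025,0.02],[0,-0.03,0.015],[0,-0.03,0.005],[0,-0.03,0],[0,-0.03,0],[0,-0.03,0],[0,-0.025,0],[0,-0.01,0],[0,0,0],[0,0,0]]' --rotation '[[0,0,0],[0,0,-0.02],[0,0,-0.03],[0,0,-0.03],[0,0,-0.03],[0,0,-0.03],[0,0,-0.03],[0,0,-0.03],[0,0,0],[0,0,0],[0,0,0],[0,0,0]]'

```text
t: 21.4
position: [0.4972, -0.2906, 0.1617]
ee_rot: [-0.21, 1.564, -0.535]
wrist_force: [-0.4, 0.7, -1.4]
grip_width: 0.0354
```

Run:
```python
from h import *
s=st()
```

```text
t 21.4 p [ 0.4972 -0.2906  0.1617] jaw ang -18.62 down [ 0.006 -0.004 -1.   ] z [ 0.948 -0.319  0.007] w 0.0354 F [-0.4  0.7 -1.4]
```

Emit:
send_rows --jaw '[0.2,0.2,0.2,0.2,0.2,0.2,0.2,0.2]' --linear '[[0.0018,-0.008,0],[0.0018,-0.007,0],[0,0,-0.01],[0,0,-0.02],[0,0,-0.02],[0,0,-0.015],[0,0,0],[0,0,0]]' --rotation '[[0.004,0.006,0.003],[0,0,0],[0,0,0],[0,0,0],[0,0,0],[0,0,0],[0,0,0],[0,0,0]]'

```text
t: 22.2
position: [0.5016, -0.3028, 0.0924]
ee_rot: [2.371, 1.569, 2.054]
wrist_force: [-0.4, -0.8, -0.1]
grip_width: 0.0353
```

Run:
```python
from h import *
s=st()
```

```text
t 22.2 p [ 0.5016 -0.3028  0.0924] jaw ang -18.14 down [-0.001  0.002 -1.   ] z [ 0.95  -0.311 -0.001] w 0.0353 F [-0.4 -0.8 -0.1]
```

Emit:
send_rows --jaw '[0.2,0.2,0.2,0.2,0.2,0.2,0.2]' --linear '[[-0.0007,-0.003,0],[0,0,-0.008],[0,0,-0.012],[0,0,-0.012],[0,0,-0.006],[0,0,0],[0,0,0]]' --rotation '[[-0.002,-0.001,-0.006],[0,0,0],[0,0,0],[0,0,0],[0,0,0],[0,0,0],[0,0,0]]'

```text
t: 22.9
position: [0.5014, -0.3062, 0.0523]
ee_rot: [-0.319, 1.569, -0.642]
wrist_force: [0.8, 0.3, -0.9]
grip_width: 0.0353
```

Run:
```python
from h import *
s=st(); i,p=snap("wrist","w18"); cv2.imwrite("pics/w18z.png",cv2.resize(p,(800,600)))
```

```text
t 22.9 p [ 0.5014 -0.3062  0.0523] jaw ang -18.51 down [ 0.002 -0.001 -1.   ] z [ 0.948 -0.317  0.002] w 0.0353 F [ 0.8  0.3 -0.9]
```

View pics/w18z.png

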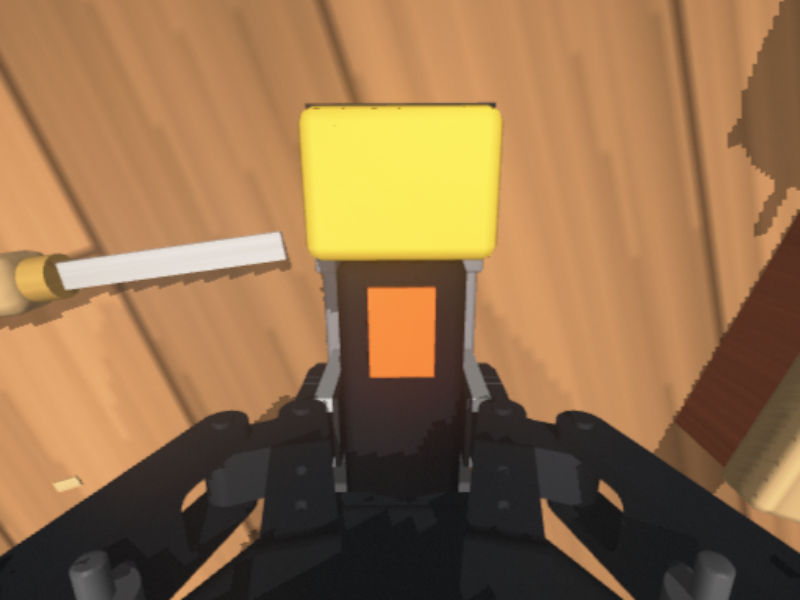

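Emit:
send_rows --jaw '[0.2,0.2,0.2,0.2,0.2,0.2,0.2]' --linear '[[-0.0002,0.0008,0],[0,0,-0.005],[0,0,-0.006],[0,0,-0.006],[0,0,-0.004],[0,0,0],[0,0,0]]' --rotation '[[0.001,0.002,0],[0,0,0],[0,0,0],[0,0,0],[0,0,0],[0,0,0],[0,0,0]]'

```text
t: 23.65
position: [0.5016, -0.3055, 0.0301]
ee_rot: [-0.661, 1.57, -0.984]
wrist_force: [-0.1, -0.2, -1.7]
grip_width: 0.0355
```

Run:
```python
from h import *
s=st()
```

```text
t 23.65 p [ 0.5016 -0.3055  0.0301] jaw ang -18.51 down [ 0.    -0.001 -1.   ] z [ 0.948 -0.317  0.001] w 0.0355 F [-0.1 -0.2 -1.7]
```

Emit:
send_rows --jaw '[0.2,0.2,0.2,0.2,0.2,0.2]' --linear '[[-0.0005,0.0001,-0.002],[0,0,-0.003],[0,0,-0.002],[0,0,-0.0005],[0,0,0],[0,0,0]]' --rotation '[[0,0,0],[0,0,0],[0,0,0],[0,0,0],[0,0,0],[0,0,0]]'

```text
t: 24.25
position: [0.5013, -0.3055, 0.0223]
ee_rot: [-0.484, 1.569, -0.807]
wrist_force: [0.3, -0.2, -1.9]
grip_width: 0.0354
```

Run:
```python
from h import *
s=st()
```

```text
t 24.25 p [ 0.5013 -0.3055  0.0223] jaw ang -18.51 down [ 0.001 -0.001 -1.   ] z [ 0.948 -0.317  0.001] w 0.0354 F [ 0.3 -0.2 -1.9]
```

Emit:
send_rows --jaw '[0.2,0.2,0.5,0.6,0.75,0.75]' --linear '[[0,0,-0.0005],[0,0,0],[0,0,0],[0,0,0],[0,0,0],[0,0,0]]' --rotation '[[0,0,0],[0,0,0],[0,0,0],[0,0,0],[0,0,0],[0,0,0]]'

```text
t: 24.85
position: [0.5018, -0.3058, 0.0224]
ee_rot: [-0.345, 1.568, -0.668]
wrist_force: [-0.2, -0.4, 1.0]
grip_width: 0.0642
```

Run:
```python
from h import *
s=st(); i,p=snap("wrist","w19"); cv2.imwrite("pics/w19z.png",cv2.resize(p,(800,600)))
```

```text
t 24.85 p [ 0.5018 -0.3058  0.0224] jaw ang -18.5 down [ 0.002 -0.002 -1.   ] z [ 0.948 -0.317  0.003] w 0.0642 F [-0.2 -0.4  1. ]
```

View pics/w19z.png

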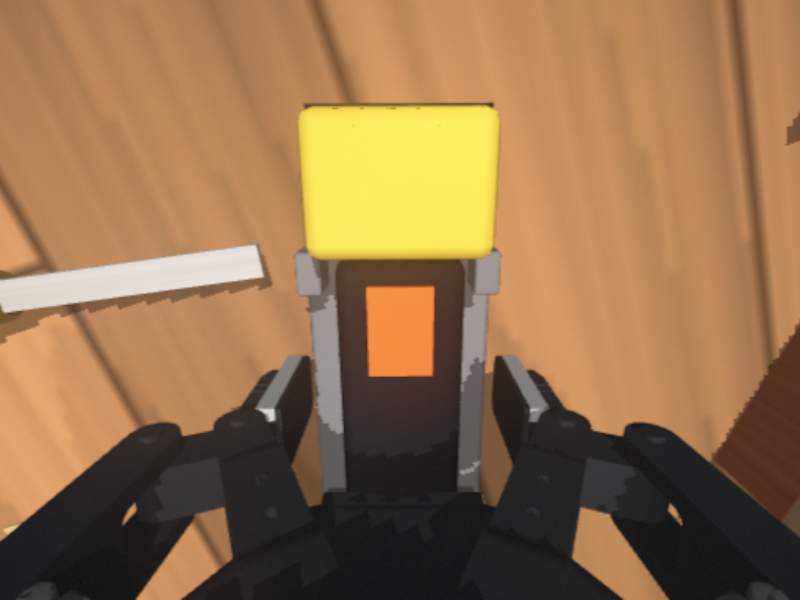

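Scanner is back in its cradle: head at (300–497, 107–258), as in the pre-lift picture. Rise, back off and check everything.

Emit:
send_rows --jaw '[0.75,0.75,0.75,0.75,0.75,0.75,0.75,0.75,0.75,0.75,0.75]' --linear '[[-0.0005,0,0.005],[0,0,0.01],[0,0,0.02],[0,0,0.03],[0,0,0.04],[0,0,0.04],[-0.015,-0.01,0.03],[-0.03,-0.02,0.01],[-0.03,-0.02,0],[-0.03,-0.02,0],[0,0,0]]' --rotation '[[0,0,0],[0,0,0],[0,0,0],[0,0,0],[0,0,0],[0,0,0],[0,0,0],[0,0,0],[0,0,0],[0,0,0],[0,0,0]]'

```text
t: 26.0
position: [0.3917, -0.3765, 0.2241]
ee_rot: [-0.476, 1.561, -0.796]
wrist_force: [0.5, -0.5, 0.6]
grip_width: 0.0642
```

Run:
```python
from h import *
s=st(); 
i,p=snap("scene","s20"); cv2.imwrite("pics/s20z.png",cv2.resize(p[110:310,70:410],None,fx=2.3,fy=2.3,interpolation=2))
i,p=snap("top","t20"); cv2.imwrite("pics/t20z.png",cv2.resize(p[85:300,100:420],None,fx=2.5,fy=2.5,interpolation=2))
a=load("top0")[1]; d=cv2.absdiff(a,p).max(2); cv2.imwrite("pics/d20.png",cv2.resize((d>60).astype(np.uint8)*255,(768,576)))
```

```text
t 26.0 p [ 0.3917 -0.3765  0.2241] jaw ang -18.33 down [ 0.007 -0.007 -1.   ] z [ 0.949 -0.314  0.008] w 0.0642 F [ 0.5 -0.5  0.6]
```

View pics/s20z.png

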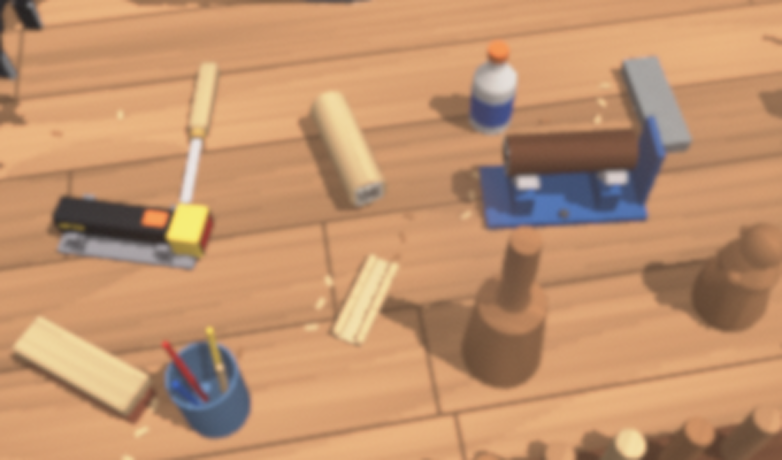

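View pics/t20z.png

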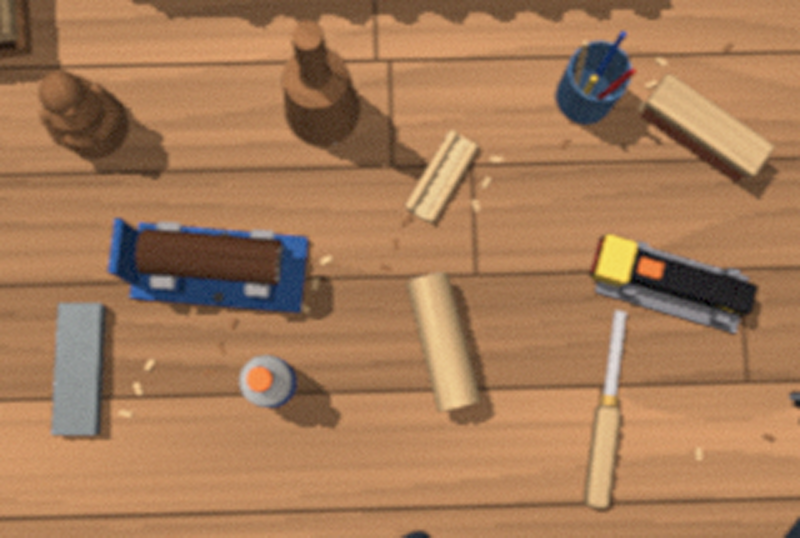

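View pics/d20.png

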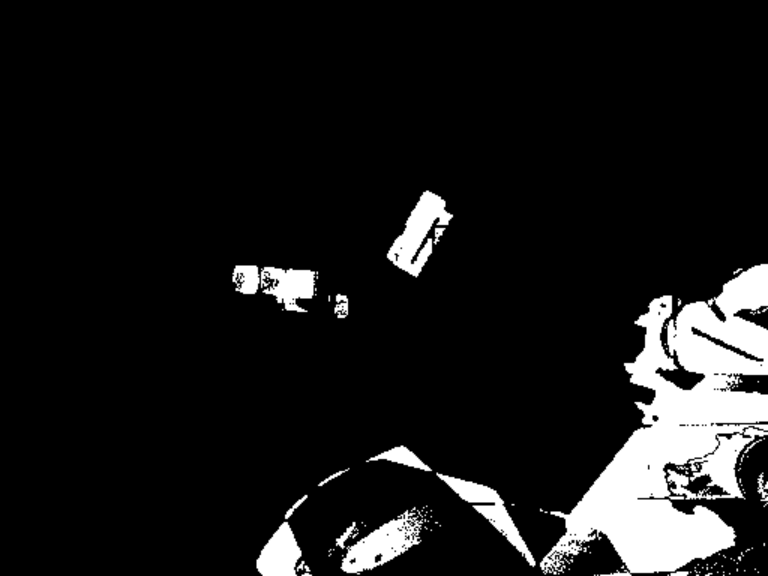

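The difference picture shows changes only at the walnut's old rest, the V-block and the robot. The scanner and every bystander are unchanged. Handing in.

Run:
```python
from plant import ctrl
print(ctrl.job_done())
```

```text
the job is handed in; nothing more can be done
None
```

I handed the job in at about 26 s of the 64 s allowed. The walnut billet is in the V-block and the scanner is back in its cradle.

- **Billet:** It lies centred in the V-block with its label at the open end. The gap to the stop measured 17.9 mm just before I let go; the target was 18 mm.
- **Scan:** I held the scanner still for about 2 s, roughly 99 mm from the label. By my calculation the beam was within about 2 mm of the label's middle and under a degree off square. I worked this out from the arm pose and the camera measurements. The wrist camera could not see the label during the scan.
- **Scanner:** It went back the same way round. My release pose was within about 1 mm of the pickup pose, and the pictures before and after match.
- **Bystanders:** Comparing the first and last top views, only the walnut's old rest, the V-block with the billet and the robot itself had changed.

**Checks that failed or disagreed:**
- **First grasp:** The arm stopped about 20 mm too high on the walnut, so I opened, went lower and gripped again.
- **V-block position:** The open end of its base put the seat about 5 mm further along than the supports and the stop did. I used the supports and stop.
- **Billet angle:** The top view read the placed billet's axis at 84.6°, while the wrist views gave about 83.3°. I aimed the beam along 83.3°.

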